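Spread the snap ring onto the tube rotator's spindle

ROBOT

A 6-joint arm with a two-finger parallel gripper is mounted at the origin on the work surface. World frame = base frame: x ahead of the robot, y to its left, z up, the work surface at z = 0. Lengths are in m, angles in rad, forces in N, time in s.
With the tool pointing down it reaches from about 0.3 to 0.775 m from the base axis. Payload 14.6 kg.
Tool frame: the origin (TCP) lies midway between the tips of the shut fingers; the grasp point (between the pads) lies robot.grip_point_offset behind it (robot.grip_point_offset is the distance from the TCP to the grasp point, in m); z points along the fingers, y is the direction in which the jaws open and shut (so a half turn about z gives the same grasp; the last joint's range is limited). The gripper opens to 94 mm and grips with 3 to 60 N. Pads are 16 mm wide; open, the fingers measure 119 mm over their backs; the gripper's body (75 mm by 177 mm) begins 78 mm behind the grasp point.
Start: joints at [1.087, 0.3, 1.521, -0, 1.321, -0.067], TCP at [0.223, 0.503, 0.205] pointing down, gripper open.
Joint ranges: [-3.03, 3.03], [-0.79, 2.21], [0.23, 2.52], [-1.04, 4.18], [0, 3.07], [-2.55, 2.55]. Speed limits (rad/s): [2.22, 2.22, 2.57, 3.14, 3.14, 3.14].

INTERFACE

Orientations are given as [roll, pitch, yaw] about the fixed x, y, z axes, in that order (R = Rz(yaw) Ry(pitch) Rx(roll)).
In Python, from bench import robot gives the robot as it stands. The module is installed in compiled form; this text tells all that it offers.
- The arm moves only by the tool move_arm, never from a script. Its arguments are lists of equal length, an entry for each row: "slide": the shift along the tool's x, y, z in m, a list of three; "spin": the turn about the tool's z in rad; "grip": the closure, from -1 (fully open) to 1 (shut). In form: {"slide": [[x, y, z], ...], "spin": [spin, ...], "grip": [grip, ...]}. A call has 1 to 10 rows; each row shifts and turns the commanded pose from where the row before left it, along the tool's axes as they then stand; what a row does not reach is not made up. A row lasts 1/8 s, in which the tool goes at most 62.5 mm and 10.7 degrees, less where a joint would pass 70% of its speed; a pose out of reach is approached as far as the arm can. A call with a gripper value outside its range is refused whole. The fingers move at their own pace and stop on an object; "grip_force" is the grip in N (left out, the last holds). Time passes only in rows, so rows that do not move let the fingers close. It gives the time, the measured TCP pose, the force and the opening at its end, in the units of the state.
- robot.get_state(): the state, without advancing time (a new reading comes with each control period).
- robot.snapshot(name): name is "scene" or "top"; returns the picture (420x560x3 uint8, blue, green, red); there is no depth.
- robot.camera_params(name): a dict with "mtx" (3x3 intrinsics, pixels), "k1" (the pictures are not rectified: a ray, as slopes to the right and down, at radius r is drawn at 1 + k1 r^2 times it, then the intrinsics apply), "R" (3x3) and "t" (3): a world point X has camera coordinates R X + t. Camera axes: x right, y down, z forward; pixel columns grow to the right and rows downward; lengths in m; the calibration is good to about 2 mm. A picture is of the moment at which its call begins. camera_params takes no time and is no camera call.
- robot.finish_job(): hands the job in, once; it reports no verdict.
The state is a dict: "t": time; "qpos": joint angles; "joint_vel": joint speeds; "effort": joint torques, N m; "tool_pos": TCP position; "tool_rot": TCP orientation; "ft_force": force on the tool from outside, world axes, zero at the start; "moment": the same for the moment, N m; "finger_gap": opening from 0.0 (shut) to 1.0 (fully open).
Only numpy, scipy, OpenCV 4.12 (cv2) and the standard library are available. Lean on these libraries where they do the work, as an engineer would, in place of code of your own. Each camera call takes 0.05 s, during which the arm holds its last target.

TASK

The tube rotator's carousel still lacks its retaining ring: pick up the snap-ring pliers that carry the ring on their bent tips, squeeze the handles so that the ring spreads, and slide it flat over the upright spindle stub, down to the groove just above the hub washer. Finish there still holding, so that the seat can be checked before the ring snaps in: the program ends with the pliers in the gripper, handles squeezed, the ring spread around the spindle at the groove and at most lightly touching the washer. Do not tip over any of the jars.

Things in the scene. Friction and masses are not known exactly. Their poses are not given: they have to be found in the camera images.
- pliers: Bent-nose external snap-ring pliers lying flat, loose: steel, black handle sleeves, 182 mm long, 0.16 kg. Origin: on the bench under the pivot; x from pivot to tips, z up. Squeezing the handles drives the tips APART; a light spring reopens them. Tips bent 90 degrees down, 65 mm ahead of the pivot; jaws 14 to 26 mm above the origin. Let go in the air, the ring may drop off the tips.
- pliers_grip (a point): Midway between the handles where they are squeezed, 68 mm behind the pivot, 18 mm above the bench when lying; axes as pliers (y across the handles). One round bar 12 mm thick on either side: 64 mm over their outsides at rest, 40 mm at the stop (then parallel to x). They run from 38 to 100 mm behind the pivot; the rear ends curl down to the bench.
- lever (a joint): Squeeze of the pliers: turn of one handle about the pivot, 0 at rest, about 0.18 rad at the stop (both move alike). A stop screw halts it at the right spread, so it cannot be over-spread; this takes about 14 N on each handle: grip with 25 to 80 N, right to the stop.
- ring: Steel snap ring (circlip) hooked on the pliers' tips by its two lug holes, flat on the bench under the tips: 3 mm thick, 40 mm outside diameter, bore 28.4 mm relaxed. Once squeezed it rides on the tips, sagging a few degrees. Origin: centre of its circle, underside, 85 mm ahead of the pivot; its x points through its gap, back to the pivot (opposite to the pliers' x); z up.
- ring_center (a point): Middle of the ring's bore when spread, at half its thickness, 3 mm from the ring's origin towards the gap: this point belongs on the spindle's axis. Axes as ring. About 150 mm ahead of pliers_grip (147 squeezed) and 16 to 21 mm lower. Squeezed to the stop, the bore clears the spindle by about 2 mm all round if centred.
- ring_arm (a joint): Spread of the ring: turn of one of its two spring arms (both move alike), 0 relaxed, about 0.31 rad with the pliers squeezed to the stop. At 0.22 the bore clears the spindle by only 1 mm all round: less than that is not properly spread.
- rotator: Bench-top tube rotator, fixed: white housing 190 x 170 mm, 58 mm high; round two-tier carousel of 160 mm diameter with capped tubes (tops 126 mm above the bench); hub of 54 mm diameter, on it a steel washer of 47 mm diameter, top face 150 mm above the bench. Origin: on the bench under the spindle's axis, z up.
- spindle_groove (a point): On the upright spindle's axis at mid-groove, 152 mm above the bench, 2 mm above the washer face; z up. The stub is 30 mm in diameter and rises 24 mm above the washer, its top 6 mm chamfered to 21 mm; the groove, 4.5 mm wide, 26.4 mm in diameter, is directly above the washer: a ring lying on the washer is at the groove.
- jar_a: Bystander: clear specimen jar with a screw cap, 40 mm wide, 58 mm high, standing beside the pliers' jaws. Origin: centre of its underside, z up.
- jar_b: Bystander: the same kind of jar, standing beyond the rotator.
- jar_c: Bystander: the same kind of jar, standing beyond the rotator.
There are look-alikes about, which are no part of the job. What is meant by the pliers is not red or yellow, and is the smaller of those in its own colour.

How it is judged:
By the outcome, as a careful person would: the job done as asked, in the order asked, and still so for the second after the job is handed in, while the arm keeps its last pose, push and grip.
It also fails if it takes over 48 s, if anything falls off the work surface, if the arm or the gripper's body presses on something with over 40 N, if the wrist force passes 120 N, or if a joint passes its speed limit or range.

## Working session

There is one attempt and no reset: what is moved stays moved. The work goes in short steps, Python scripts to look and compute and a tool call to move; the robot and the scene stay as the last step left them, time stands still between calls to the robot, and variables do not carry over. Pictures are saved under pics/ and viewed, and the job is handed in when it is done.

Besides the shell and the picture viewer there is one more tool, called after "Call:" as name(argument=value, ...), one argument or row to a line, values as JSON. move_arm: Moves the arm, as the interface text tells. Its arguments: {"type":"object","properties":{"slide":{"type":"array","items":{"type":"array","items":{"type":"number"}}},"spin":{"type":"array","items":{"type":"number"}},"grip":{"type":"array","items":{"type":"number"}},"grip_force":{"type":"number"}},"required":["slide","spin","grip"]}

```bash
mkdir -p pics; python3 - <<'E'
from bench import robot
import cv2
s=robot.get_state();print(s,robot.grip_point_offset)
for n in("scene","top"):
    im=robot.snapshot(n);cv2.imwrite(f"pics/{n}0.png",im)
    print(n,robot.camera_params(n))
E
```

```text
{'t': 0.0, 'qpos': array([ 1.08738069e+00,  3.00455646e-01,  1.52158628e+00, -1.48485335e-05,
        1.32071493e+00, -6.66121112e-02]), 'joint_vel': array([-8.97439526e-04,  4.51037344e-04, -4.46283154e-04,  4.61631320e-05,
        1.60583136e-05, -1.48758942e-04]), 'effort': array([ 6.63431565e-04, -5.31815815e+01, -3.52724719e+01,  7.09097763e-02,
        2.45465885e-02, -1.37201005e-04]), 'tool_pos': array([0.22254868, 0.5026687 , 0.20489262]), 'tool_rot': array([-3.14043007e+00, -6.31423417e-05,  2.72479278e+00]), 'ft_force': array([ 0.29422352, -0.51164746,  0.28708411]), 'moment': array([ 0.03756519, -0.01432209, -0.01130923]), 'finger_gap': 1.0010351849732668} 0.0188
scene {'mtx': array([[391.58492492,   0.        , 279.52337271],
       [  0.        , 391.58492492, 209.51036816],
       [  0.        ,   0.        ,   1.        ]]), 'k1': -0.011164310551248195, 'R': array([[-0.21048096,  0.97759151, -0.00355102],
       [ 0.72712622,  0.15412436, -0.66897918],
       [-0.65344107, -0.14338942, -0.74327266]]), 't': array([ 0.0746019 , -0.31096321,  1.38173769])}
top {'mtx': array([[485.71775295,   0.        , 277.98696358],
       [  0.        , 485.71775295, 212.68738776],
       [  0.        ,   0.        ,   1.        ]]), 'k1': -0.10657841490277047, 'R': array([[ 0.01280987, -0.99990947,  0.00411725],
       [-0.97943499, -0.01337651, -0.20131609],
       [ 0.20135294, -0.00145375, -0.97951768]]), 't': array([0.02459741, 0.53376065, 1.44406995])}
```

View pics/scene0.png

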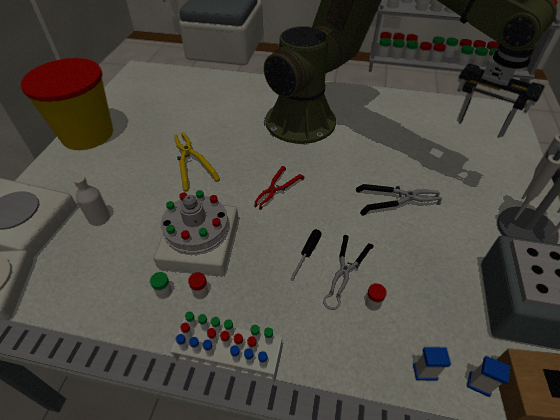

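View pics/top0.png

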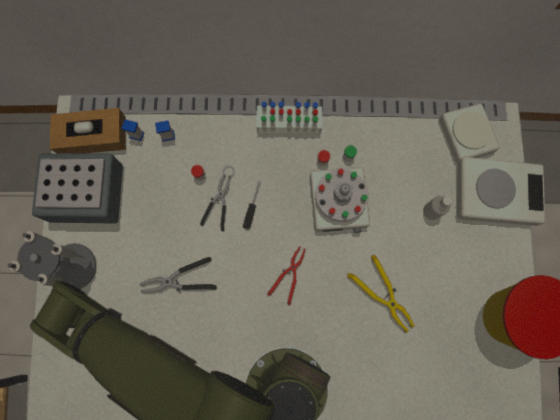

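The scene view shows four pairs of pliers: yellow (195,160), red (278,187), large black-handled (400,197) and small black-handled with a ring (348,270). In the top view these are at (385,292), (290,275), (178,278) and (222,195). The one at top (222,195) fits: it is black and not red or yellow, it is the smaller of the two black ones, and it has a ring on its tips and a jar beside its jaws. I'll confirm this in an enlarged crop.

```bash
cat > h.py <<'E'
import numpy as np, cv2
from bench import robot
def und(cam,p):
    P=robot.camera_params(cam);K=P["mtx"]
    d=np.array([(p[0]-K[0,2])/K[0,0],(p[1]-K[1,2])/K[1,1]]);u=d.copy()
    for _ in range(20): u=d/(1+P["k1"]*(u@u))
    return u
def ray(cam,p):
    P=robot.camera_params(cam);u=und(cam,p)
    R=P["R"];return -R.T@P["t"], R.T@np.array([u[0],u[1],1.])
def onplane(cam,p,z):
    c,d=ray(cam,p);return c+d*(z-c[2])/d[2]
def tri(p1,p2):
    a,d=ray("scene",p1);b,e=ray("top",p2)
    s=np.linalg.lstsq(np.c_[d,-e],b-a,rcond=None)[0]
    x,y=a+s[0]*d,b+s[1]*e
    return (x+y)/2,np.linalg.norm(x-y)
def proj(cam,X):
    P=robot.camera_params(cam);c=P["R"]@np.asarray(X,float)+P["t"];u=c[:2]/c[2];u=u*(1+P["k1"]*(u@u))
    K=P["mtx"];return np.array([K[0,0]*u[0]+K[0,2],K[1,1]*u[1]+K[1,2]])
def crop(im,x0,y0,x1,y1,s,name,grid=10):
    c=cv2.resize(im[y0:y1,x0:x1],None,fx=s,fy=s,interpolation=cv2.INTER_CUBIC)
    for x in range(x0-x0%grid+grid,x1,grid):
        cv2.line(c,(int((x+.5-x0)*s),0),(int((x+.5-x0)*s),5),(0,255,255),1);cv2.putText(c,str(x),(int((x-x0)*s)-8,16),0,.35,(0,0,255),1)
    for y in range(y0-y0%grid+grid,y1,grid):
        cv2.line(c,(0,int((y+.5-y0)*s)),(5,int((y+.5-y0)*s)),(0,255,255),1);cv2.putText(c,str(y),(6,int((y-y0)*s)+4),0,.35,(0,0,255),1)
    cv2.imwrite(f"pics/{name}.png",c)
E
python3 - <<'E'
from h import *
t=cv2.imread("pics/top0.png");s=cv2.imread("pics/scene0.png")
crop(t,185,155,265,235,7,"ct0"); crop(s,290,220,400,320,6,"cs0")
crop(t,305,140,375,235,6,"ct1"); crop(s,140,180,250,300,5,"cs1")
E
```

```text
(no output)
```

View pics/ct0.png

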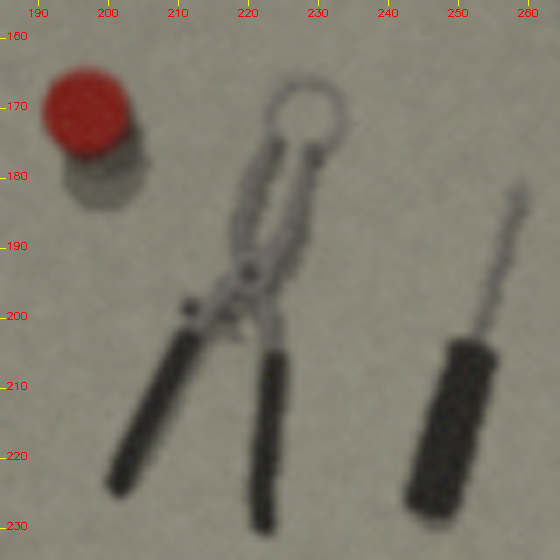

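View pics/cs0.png

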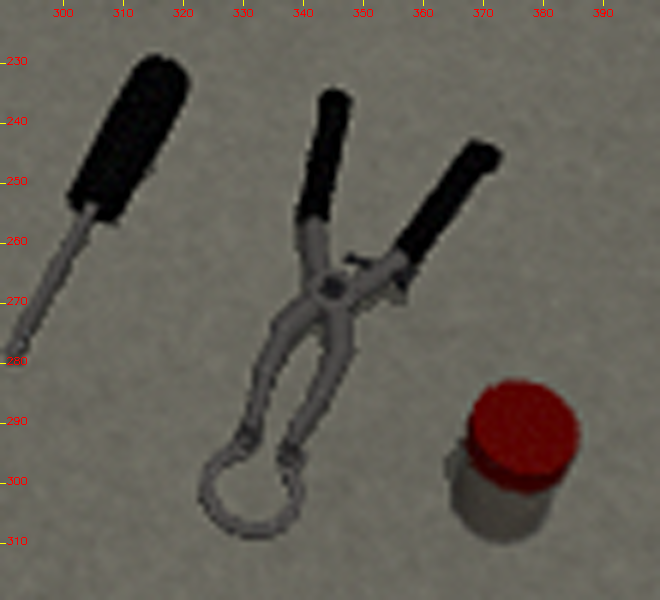

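View pics/ct1.png

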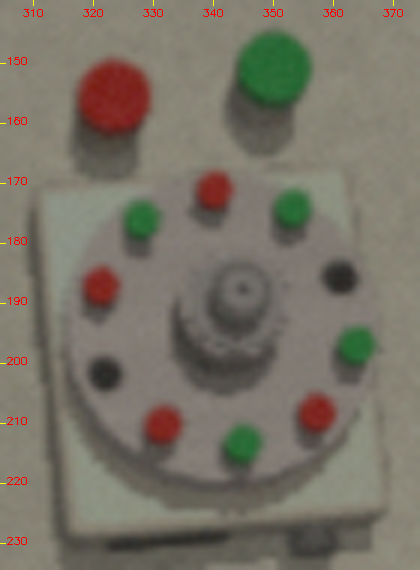

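View pics/cs1.png

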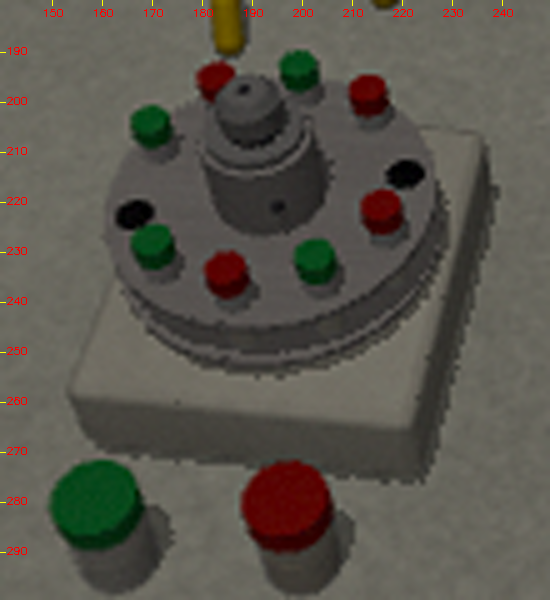

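```bash
python3 - <<'E'
from h import *
im=cv2.imread("pics/top0.png");s=cv2.imread("pics/scene0.png")
# pivot & ring
print("pivot tri",tri((345,267.3),(220,193.3)))
print("ring tri",tri((331.5,300),(228.2,171.3)))
for z in (0.0015,.003): print("ring",onplane("scene",(331.5,300),z),onplane("top",(228.2,171.3),z))
for z in (.02,.026): print("piv",onplane("scene",(345,267.3),z),onplane("top",(220,193.3),z))
print("spindle",tri((188,198),(344.5,188)),onplane("scene",(188,198),.174),onplane("top",(344.5,188),.174))
# handles by mask
for cam,I,(x0,y0,x1,y1) in (("top",im,(190,200,235,235)),("scene",s,(325,225,385,270))):
    g=I[y0:y1,x0:x1].max(2);m=(g<50).astype(np.uint8)
    n,l,st,c=cv2.connectedComponentsWithStats(m)
    for i in range(1,n):
        if st[i,4]>60:
            ys,xs=np.where(l==i)
            pts=np.array([onplane(cam,(x+x0,y+y0),.018)[:2] for x,y in zip(xs,ys)])
            mu=pts.mean(0);w,v=np.linalg.eigh(np.cov(pts.T));d=v[:,1]
            print(cam,st[i,4],mu,np.degrees(np.arctan2(d[1],d[0])),np.ptp((pts-mu)@d))
# jars
for nm,I,cam in (("top",im,"top"),("scene",s,"scene")):
    hsv=cv2.cvtColor(I,cv2.COLOR_BGR2HSV)
    for col,m in (("red",cv2.inRange(hsv,(0,150,60),(8,255,255))|cv2.inRange(hsv,(172,150,60),(180,255,255))),("green",cv2.inRange(hsv,(50,120,50),(85,255,255)))):
        n,l,st,c=cv2.connectedComponentsWithStats(m)
        for i in range(1,n):
            if 90<st[i,4]<400: print(nm,col,c[i],st[i,4],onplane(cam,c[i],.055))
E
```

```text
pivot tri (array([0.59896459, 0.21477289, 0.02842893]), np.float64(0.002743426261140707))
ring tri (array([0.67892987, 0.19420239, 0.00413767]), np.float64(0.0020379491975510036))
ring [0.67756393 0.19325398 0.0015    ] [0.67963494 0.19550269 0.0015    ]
ring [0.6784208  0.19321706 0.003     ] [0.679193   0.19534319 0.003     ]
piv [0.59335051 0.21383451 0.02      ] [0.6009682  0.21717962 0.02      ]
piv [0.59748951 0.21352889 0.026     ] [0.59949294 0.21644714 0.026     ]
spindle (array([ 0.58496749, -0.16085419,  0.1729682 ]), np.float64(0.005254311902540875)) [ 0.58619312 -0.16304158  0.174     ] [ 0.58373433 -0.15819426  0.174     ]
scene 111 [0.5282021  0.20360732] 176.51831218047562 0.07354394285324492
scene 134 [0.54417135 0.25414104] 156.82066458452752 0.08692047015769025
top red [323.55339806 156.00970874] 103 [ 0.71849099 -0.11033375  0.055     ]
top red [196.95145631 170.85436893] 103 [0.66420168 0.28850248 0.055     ]
top red [287.85333333 276.95111111] 225 [ 0.33634912 -0.00053921  0.055     ]
top green [350.07368421 151.07368421] 95 [ 0.73643884 -0.19507164  0.055     ]
scene red [276.03010033 185.65551839] 299 [ 0.38765865 -0.00257508  0.055     ]
scene red [196.47317073 279.31219512] 205 [ 0.71991972 -0.11364941  0.055     ]
scene red [377.02347418 290.96713615] 213 [0.66505312 0.28765873 0.055     ]
scene green [158.1969697  279.11111111] 198 [ 0.73765132 -0.19893408  0.055     ]
```

```bash
python3 - <<'E'
from h import *
im=cv2.imread("pics/top0.png");s=cv2.imread("pics/scene0.png")
for cam,I,(x0,y0,x1,y1),th in (("top",im,(195,203,235,235),75),("scene",s,(325,225,385,262),60)):
    g=cv2.resize(I[y0:y1,x0:x1],None,fx=4,fy=4,interpolation=cv2.INTER_CUBIC).max(2);m=(g<th).astype(np.uint8)
    n,l,st,c=cv2.connectedComponentsWithStats(m)
    D=[];M=[]
    for i in range(1,n):
        if st[i,4]>1000:
            ys,xs=np.where(l==i)
            pts=np.array([onplane(cam,((x+.5)/4-.5+x0,(y+.5)/4-.5+y0),.020)[:2] for x,y in zip(xs,ys)])
            mu=pts.mean(0);w,v=np.linalg.eigh(np.cov(pts.T));d=v[:,1]*np.sign(v[0,1]);D.append(d);M.append(mu)
            print(cam,st[i,4],mu,np.degrees(np.arctan2(d[1],d[0])),np.ptp((pts-mu)@d))
    d=sum(D);print("axis",np.degrees(np.arctan2(d[1],d[0])),"mid",sum(M)/len(M), "perp dir of centroid line",np.degrees(np.arctan2(*(M[0]-M[1])[::-1])))
    A=np.c_[D[0],-D[1]];t=np.linalg.solve(A,M[1]-M[0]);print("intersect",M[0]+t[0]*D[0])
E
```

```text
Traceback (most recent call last):
  File "h.py", line 12, in onplane
    c,d=ray(cam,p);return c+d*(z-c[2])/d[2]
        ~~~^^^^^^^
  File "h.py", line 9, in ray
    P=robot.camera_params(cam);u=und(cam,p)
ValueError: time passes only in moves, steps and waits
```

```bash
python3 - <<'E'
from bench import robot
import pickle
pickle.dump({n:robot.camera_params(n) for n in("scene","top")},open("cp.pkl","wb"))
E
sed -i 's/robot.camera_params(cam)/CP[cam]/; s/^from bench import robot/from bench import robot\nimport pickle;CP=pickle.load(open("\.\/cp.pkl","rb"))/' h.py
cat > hand.py <<'E'
from h import *
im=cv2.imread("pics/top0.png");s=cv2.imread("pics/scene0.png")
for cam,I,(x0,y0,x1,y1),th in (("top",im,(195,203,235,235),75),("scene",s,(325,225,385,262),60)):
    g=cv2.resize(I[y0:y1,x0:x1],None,fx=4,fy=4,interpolation=cv2.INTER_CUBIC).max(2);m=(g<th).astype(np.uint8)
    n,l,st,c=cv2.connectedComponentsWithStats(m)
    D=[];M=[]
    for i in range(1,n):
        if st[i,4]>1000:
            ys,xs=np.where(l==i)
            pts=np.array([onplane(cam,((x+.5)/4-.5+x0,(y+.5)/4-.5+y0),.020)[:2] for x,y in zip(xs,ys)])
            mu=pts.mean(0);w,v=np.linalg.eigh(np.cov(pts.T));d=v[:,1]*np.sign(v[0,1]);D.append(d);M.append(mu)
            print(cam,st[i,4],mu,np.degrees(np.arctan2(d[1],d[0])),np.ptp((pts-mu)@d))
    d=sum(D);print("axis",np.degrees(np.arctan2(d[1],d[0])),"mid",sum(M)/len(M), "perp dir of centroid line",np.degrees(np.arctan2(*(M[0]-M[1])[::-1])))
    A=np.c_[D[0],-D[1]];t=np.linalg.solve(A,M[1]-M[0]);print("intersect",M[0]+t[0]*D[0])
E
python3 hand.py
```

```text
top 1434 [0.5350064  0.25778448] -23.883401415264583 0.0816377608654536
top 1289 [0.52253358 0.20564321] -2.698420474137928 0.08283679610923012
axis -13.290910944701254 mid [0.52876999 0.23171385] perp dir of centroid line 76.54695671346597
intersect [0.66827476 0.19877426]
scene 1978 [0.53141421 0.2035122 ] -4.0633587354376735 0.08762463876394441
scene 1977 [0.53868735 0.2564094 ] -26.091961618902786 0.0729441597156402
axis -15.077660177170232 mid [0.53505078 0.2299608 ] perp dir of centroid line -97.82883539148416
intersect [0.66626332 0.19393277]
```

The crop confirms it: small black-handled pliers, pivot at top (220,193), ring at (228,171), jar_a at (197,171). The target grip point is about (0.531, 0.2305) with the pliers' axis at about -13.8°. Next I move above it.

Call:
move_arm(
  slide=[
    [0, 0, 0],
    [-0.02, -0.01, 0.005],
    [-0.045, -0.024, 0.015],
    [-0.05, -0.026, 0.02],
    [-0.05, -0.026, 0.02],
    [-0.05, -0.026, 0.02],
    [-0.05, -0.026, 0.02],
    [-0.05, -0.026, 0.015],
    [-0.035, -0.018, 0],
    [-0.0145, -0.0087, 0],
  ],
  spin=[-0.088, -0.088, 0, 0, 0, 0, 0, 0, 0, 0],
  grip=[-1, -1, -1, -1, -1, -1, -1, -1, -1, -1],
  grip_force=30,
)

```text
t: 1.35
tool_pos: [0.5308, 0.2279, 0.0899]
tool_rot: [-3.141, -0.001, 2.899]
ft_force: [-0.1, 1.3, -0.4]
finger_gap: 1.0
```

Call:
move_arm(
  slide=[
    [0, 0, 0],
    [0, 0, 0],
  ],
  spin=[0, 0],
  grip=[-1, -1],
)

```text
t: 1.6
tool_pos: [0.529, 0.2303, 0.0905]
tool_rot: [3.142, -0.0, 2.902]
ft_force: [-0.0, 0.6, -0.1]
finger_gap: 1.002
```

```bash
python3 - <<'E'
from h import *
s=robot.get_state();print(s["t"],s["tool_pos"],s["tool_rot"],s["ft_force"])
i=robot.snapshot("scene");j=robot.snapshot("top");cv2.imwrite("pics/s1.png",i);cv2.imwrite("pics/t1.png",j)
crop(i,270,160,420,320,5,"cs2");crop(j,170,140,270,240,6,"ct2")
E
```

```text
1.6 [0.52898393 0.23031675 0.0905258 ] [ 3.14151658e+00 -2.11713453e-04  2.90183572e+00] [-2.59886498e-04  5.98958426e-01 -5.45301512e-02]
```

View pics/cs2.png

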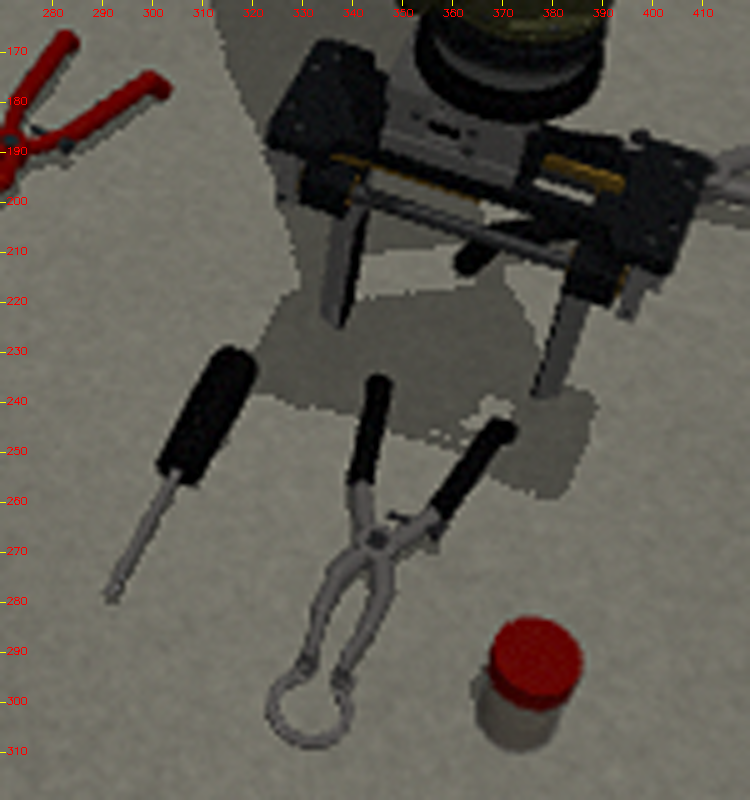

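View pics/ct2.png

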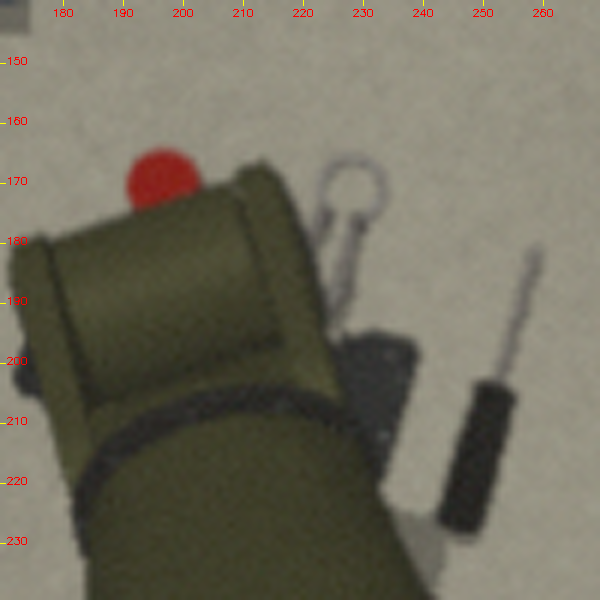

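Scene view: the pliers are undisturbed, the open fingers (tips at about (337,225) and (377,239)) straddle both handles, and the jar is clear. Next I descend.

Call:
move_arm(
  slide=[
    [-0.002, 0, 0.02],
    [0, 0, 0.025],
    [0, 0, 0.02],
    [0, 0, 0],
    [0, 0, 0],
  ],
  spin=[0, 0, 0, 0, 0],
  grip=[-1, -1, -1, -1, -1],
)

```text
t: 2.33
tool_pos: [0.532, 0.2294, 0.0264]
tool_rot: [3.141, 0.001, 2.901]
ft_force: [0.4, -0.4, -1.0]
finger_gap: 1.002
```

```bash
python3 - <<'E'
from h import *
s=robot.get_state();print(s["t"],s["tool_pos"],s["tool_rot"],s["ft_force"])
i=robot.snapshot("scene");cv2.imwrite("pics/s2.png",i)
crop(i,290,180,410,320,5,"cs3")
p=s["tool_pos"];y=s["tool_rot"][2];yd=np.array([np.sin(y),-np.cos(y),0])
print([proj("scene",p+k*yd).round(1) for k in(-.047,0,.047)])
E
```

```text
2.325 [0.5319532  0.22939973 0.02641006] [3.14097582e+00 9.11136010e-04 2.90136659e+00] [ 0.36540959 -0.42633659 -0.95392819]
[array([336.4, 240.3]), array([354. , 246.8]), array([372.1, 253.5])]
```

View pics/cs3.png

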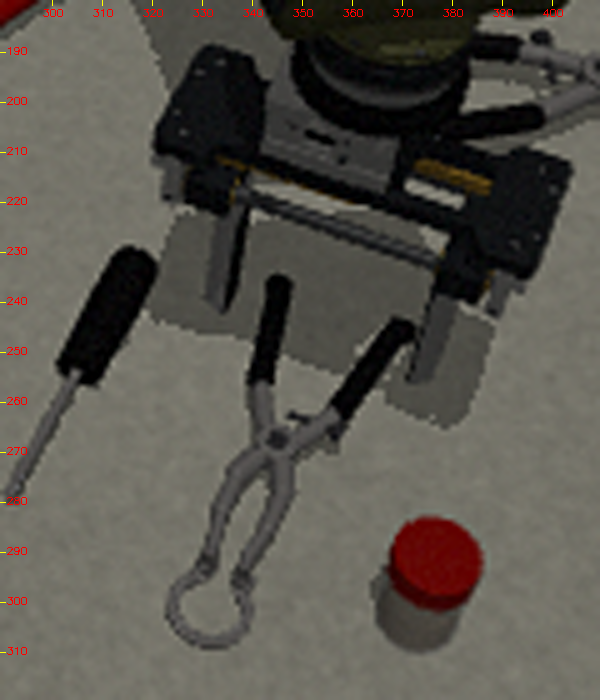

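Call:
move_arm(
  slide=[
    [0, 0, 0.012],
    [0, 0, 0.0115],
    [0, 0, 0],
    [0, 0, 0],
    [0, 0, 0],
  ],
  spin=[0, 0, 0, 0, 0],
  grip=[-1, -1, -1, -1, -0.3],
  grip_force=10,
)

```text
t: 3.0
tool_pos: [0.5317, 0.2288, 0.0018]
tool_rot: [-3.141, -0.0, 2.901]
ft_force: [0.0, 0.4, 0.1]
finger_gap: 0.926
```

Call:
move_arm(
  slide=[
    [0, 0, 0],
    [0, 0, 0],
    [0, 0, 0],
    [0, 0, 0],
    [0, 0, 0],
  ],
  spin=[0, 0, 0, 0, 0],
  grip=[-0.35, -0.35, -0.35, -0.35, -0.35],
)

```text
t: 3.62
tool_pos: [0.5318, 0.2289, 0.002]
tool_rot: [3.142, 0.0, 2.901]
ft_force: [0.1, 0.1, 0.3]
finger_gap: 0.679
```

```bash
python3 - <<'E'
from h import *
s=robot.get_state();print(s["t"],s["tool_pos"],s["tool_rot"],s["ft_force"],s["finger_gap"])
i=robot.snapshot("scene");cv2.imwrite("pics/s3.png",i)
crop(i,290,180,410,320,5,"cs4")
E
```

```text
3.625 [0.53178326 0.22887426 0.00197207] [3.14155610e+00 4.73282293e-05 2.90079979e+00] [0.1463461  0.13574595 0.25729738] 0.6791892608002739
```

View pics/cs4.png

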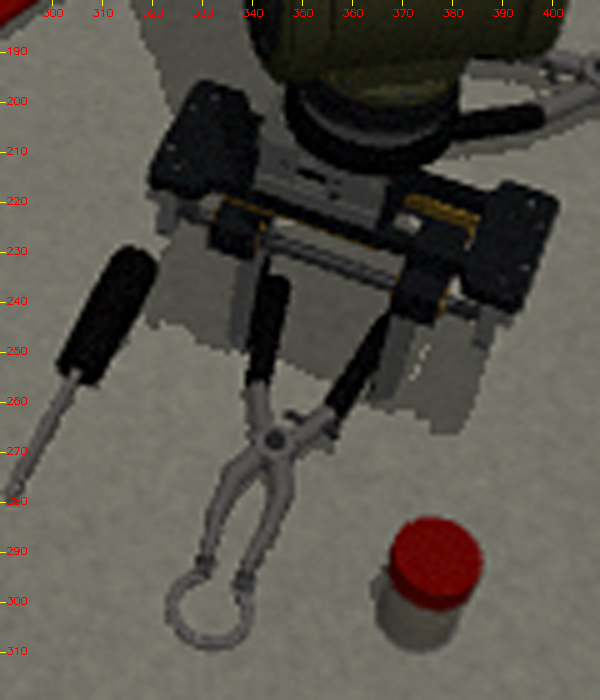

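The fingers are just touching both handles (gap 63.8 mm), centred. Next I squeeze.

Call:
move_arm(
  slide=[
    [0, 0, 0],
    [0, 0, 0],
    [0, 0, 0],
    [0, 0, 0],
    [0, 0, 0],
    [0, 0, 0],
    [0, 0, 0],
    [0, 0, 0],
    [0, 0, 0],
  ],
  spin=[0, 0, 0, 0, 0, 0, 0, 0, 0],
  grip=[-0.1, 0.1, 0.3, 0.6, 1, 1, 1, 1, 1],
  grip_force=30,
)

```text
t: 4.8
tool_pos: [0.5318, 0.2289, 0.002]
tool_rot: [3.142, 0.0, 2.901]
ft_force: [0.5, -0.1, 1.1]
finger_gap: 0.395
```

Call:
move_arm(
  slide=[
    [0, 0, 0],
    [0, 0, 0],
    [0, 0, 0],
  ],
  spin=[0, 0, 0],
  grip=[1, 1, 1],
  grip_force=58,
)

```text
t: 5.18
tool_pos: [0.5318, 0.2289, 0.002]
tool_rot: [3.142, 0.0, 2.901]
ft_force: [0.3, -0.4, 1.8]
finger_gap: 0.364
```

```bash
python3 - <<'E'
from h import *
s=robot.get_state();print(s["t"],s["tool_pos"],s["tool_rot"],s["ft_force"],s["finger_gap"])
i=robot.snapshot("scene");j=robot.snapshot("top");cv2.imwrite("pics/s4.png",i);cv2.imwrite("pics/t4.png",j)
crop(i,290,180,410,320,5,"cs5");crop(j,200,150,260,210,10,"ct5")
E
```

```text
5.175 [0.5317851  0.22889294 0.00197775] [3.14156125e+00 4.60527674e-05 2.90081574e+00] [ 0.31102578 -0.35186009  1.84976308] 0.363610025543561
```

View pics/cs5.png

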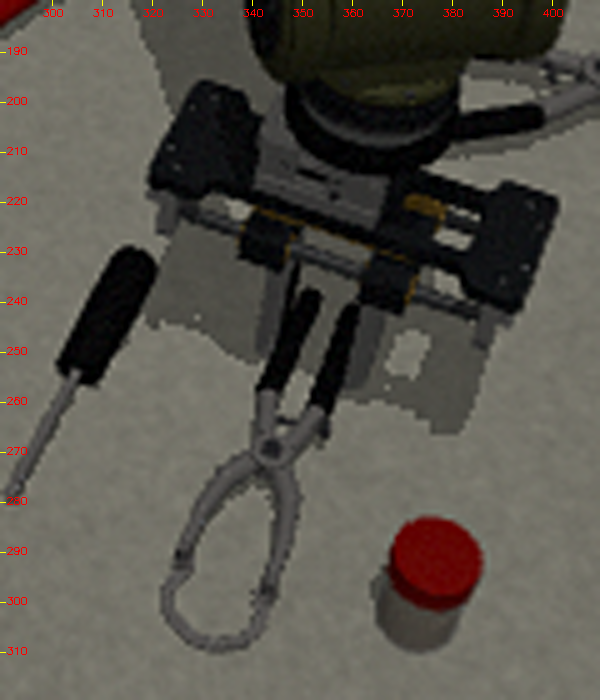

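View pics/ct5.png

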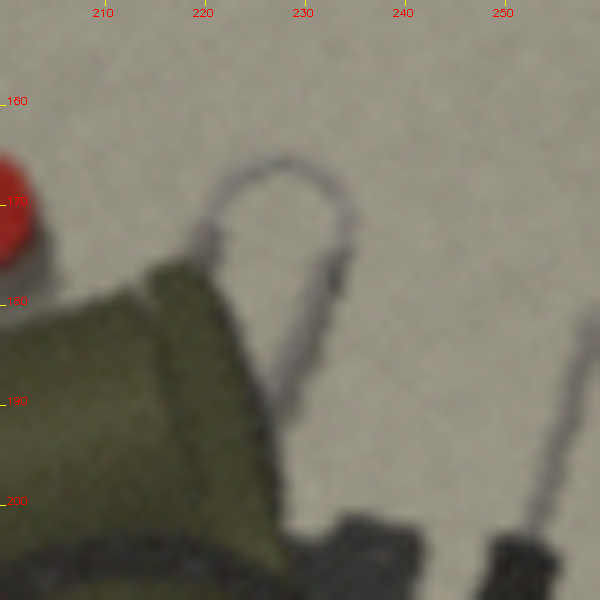

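The handles came to the stop and the ring is visibly spread (tips at scene (325,291) and (343,297)). Next I lift gently and check it.

Call:
move_arm(
  slide=[
    [0, 0, -0.003],
    [0, 0, -0.008],
    [0, 0, -0.015],
    [0, 0, -0.025],
    [0, 0, -0.035],
    [0, 0, -0.04],
    [0, 0, -0.04],
    [0, 0, -0.03],
    [0, 0, -0.012],
    [0, 0, 0],
  ],
  spin=[0, 0, 0, 0, 0, 0, 0, 0, 0, 0],
  grip=[1, 1, 1, 1, 1, 1, 1, 1, 1, 1],
)

```text
t: 6.52
tool_pos: [0.5317, 0.2289, 0.2102]
tool_rot: [3.141, 0.001, 2.901]
ft_force: [-0.3, 0.6, -2.9]
finger_gap: 0.359
```

```bash
python3 - <<'E'
from h import *
s=robot.get_state();print(s["t"],s["tool_pos"],s["tool_rot"],s["ft_force"],s["finger_gap"])
i=robot.snapshot("scene");j=robot.snapshot("top");cv2.imwrite("pics/s5.png",i);cv2.imwrite("pics/t5.png",j)
crop(i,290,130,430,270,5,"cs6");crop(j,170,130,250,200,9,"ct6")
E
```

```text
6.525 [0.53172762 0.22887473 0.21024309] [3.14120201e+00 5.21527425e-04 2.90083909e+00] [-0.31424409  0.61148349 -2.9361898 ] 0.3586056361505288
```

View pics/cs6.png

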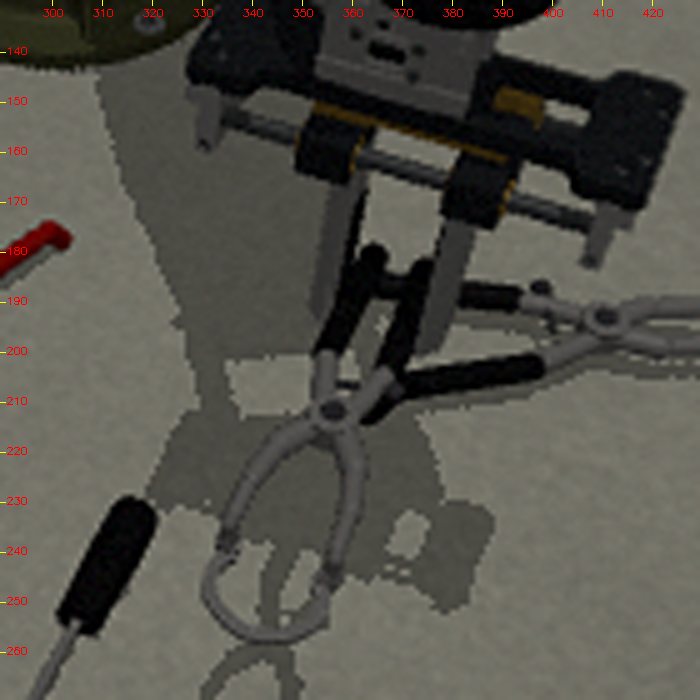

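View pics/ct6.png

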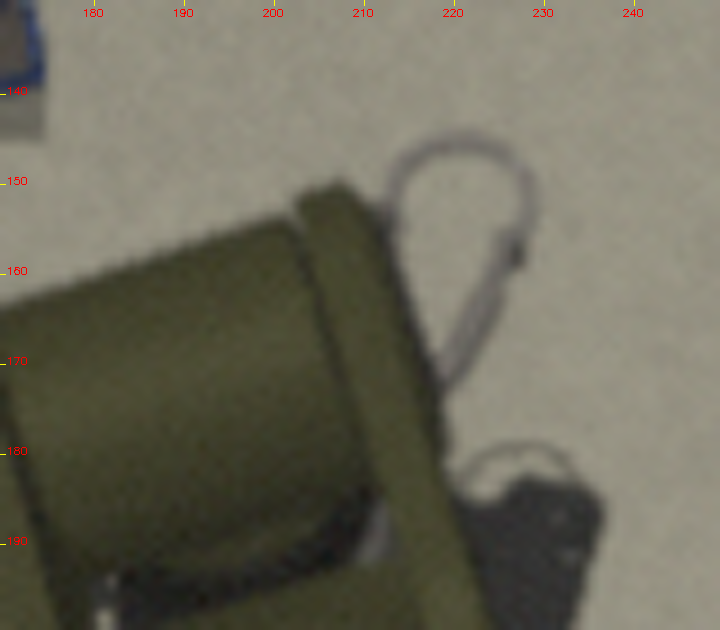

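The ring is riding on the tips (scene (345,250), top (220,152)). Next I carry it over to the spindle.

Call:
move_arm(
  slide=[
    [0, -0.012, 0],
    [0, -0.028, 0],
    [0, -0.042, 0],
    [0, -0.048, 0],
    [0.002, -0.05, 0],
    [0, -0.05, 0],
    [0, -0.048, 0],
    [0, -0.042, 0],
    [0, -0.03, 0],
    [0, -0.0153, 0],
  ],
  spin=[0, 0, 0, 0, 0, 0, 0, 0, 0, 0],
  grip=[1, 1, 1, 1, 1, 1, 1, 1, 1, 1],
)

```text
t: 7.88
tool_pos: [0.4418, -0.1268, 0.2095]
tool_rot: [-3.142, -0.001, 2.899]
ft_force: [-0.1, 0.4, -2.4]
finger_gap: 0.36
```

Call:
move_arm(
  slide=[
    [0, 0, 0],
    [0, 0, 0],
    [0, 0, 0],
    [0, 0, 0],
  ],
  spin=[0, 0, 0, 0],
  grip=[1, 1, 1, 1],
)

```text
t: 8.38
tool_pos: [0.4429, -0.1249, 0.2099]
tool_rot: [3.142, -0.0, 2.902]
ft_force: [-0.6, 0.7, -1.6]
finger_gap: 0.361
```

```bash
python3 - <<'E'
from h import *
s=robot.get_state();print(s["t"],s["tool_pos"],s["tool_rot"],s["ft_force"],s["finger_gap"])
i=robot.snapshot("scene");j=robot.snapshot("top");cv2.imwrite("pics/s6.png",i);cv2.imwrite("pics/t6.png",j)
crop(i,140,130,260,250,6,"cs7");crop(j,300,150,380,230,9,"ct7")
E
```

```text
8.375 [ 0.44285828 -0.12489426  0.20990869] [ 3.14154860e+00 -5.62188342e-05  2.90172090e+00] [-0.63165262  0.68928701 -1.64265071] 0.36088037229496844
```

View pics/cs7.png

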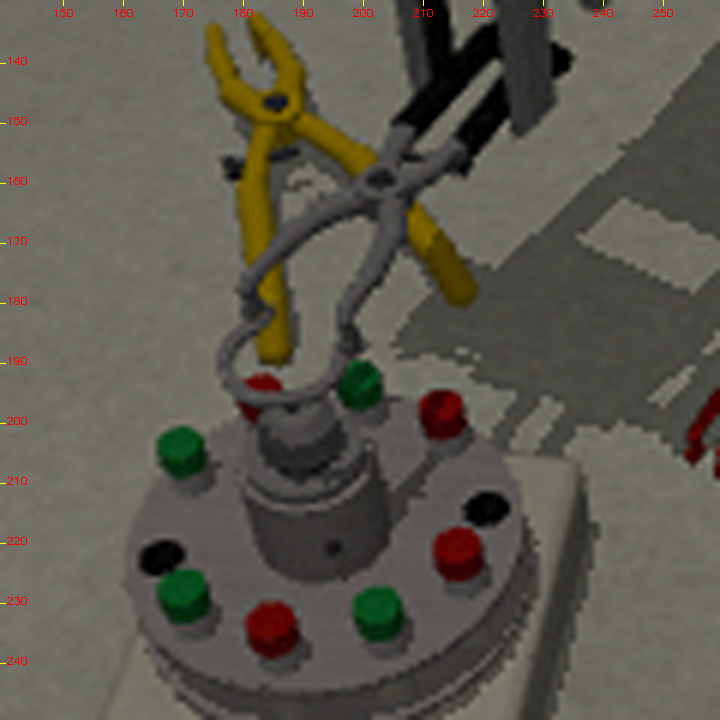

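View pics/ct7.png

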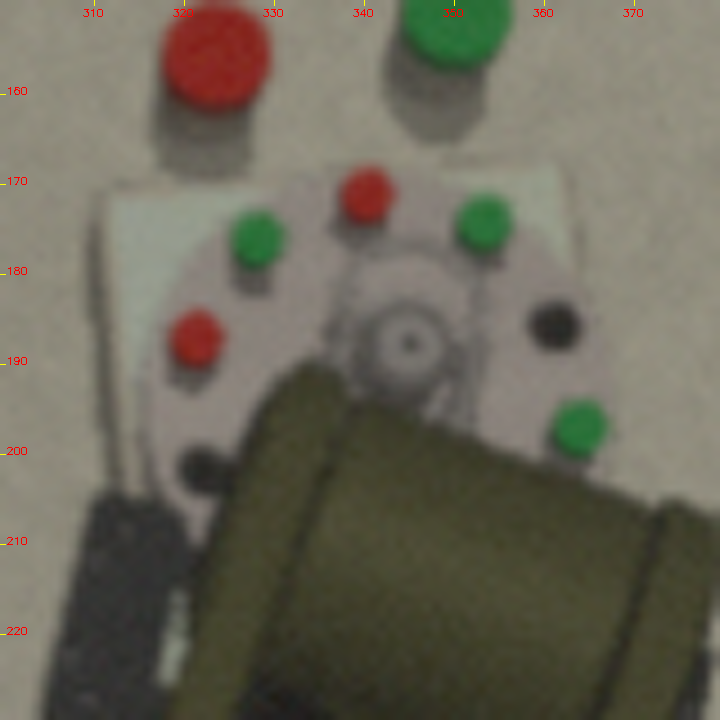

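```bash
python3 - <<'E'
from h import *
p=np.array([0.44286,-0.12489,0.2099]);yaw=2.9017
ax=-np.array([np.cos(yaw),np.sin(yaw),0])
g=p+[0,0,.0188-.0028]
def at(d,h,beta=0): # d ahead of grip, h above bar centreline; beta nose-down
    return g+ax*(d*np.cos(beta)-h*np.sin(beta))+np.array([0,0,h*np.cos(beta)-d*np.sin(beta)])
for b in np.radians([0,2,4,6]):
    f=at(.0785+.0945,-.0165,b)
    print(np.degrees(b).round(),"pivot",proj("scene",at(.068,.009,b)).round(1),"ringfront",proj("scene",at(.170,-.0165,b)).round(1),proj("top",at(.170,-.0165,b)).round(1))
print("spindle top", onplane("scene",(188.5,198),.174))
i=cv2.imread("pics/s6.png");j=cv2.imread("pics/t6.png")
crop(i,170,150,230,215,11,"cs8",5);crop(j,325,165,365,205,16,"ct8",5)
E
```

```text
0.0 pivot [204.6 157.1] ringfront [180.5 193.7] [348.6 176.5]
2.0 pivot [204.9 157.8] ringfront [180.9 195.7] [348.3 176.9]
4.0 pivot [205.1 158.5] ringfront [181.4 197.7] [348.  177.4]
6.0 pivot [205.4 159.2] ringfront [181.8 199.5] [347.8 178. ]
spindle top [ 0.58595649 -0.16192298  0.174     ]
```

View pics/cs8.png

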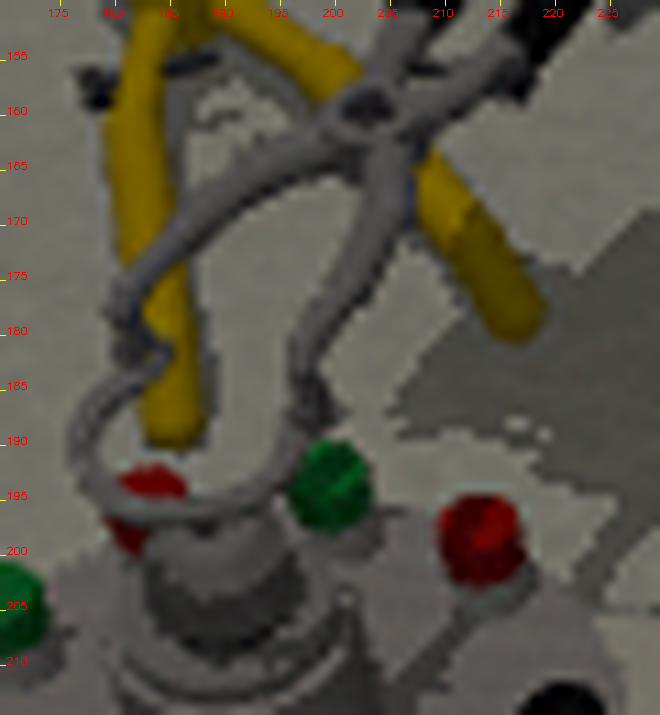

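View pics/ct8.png

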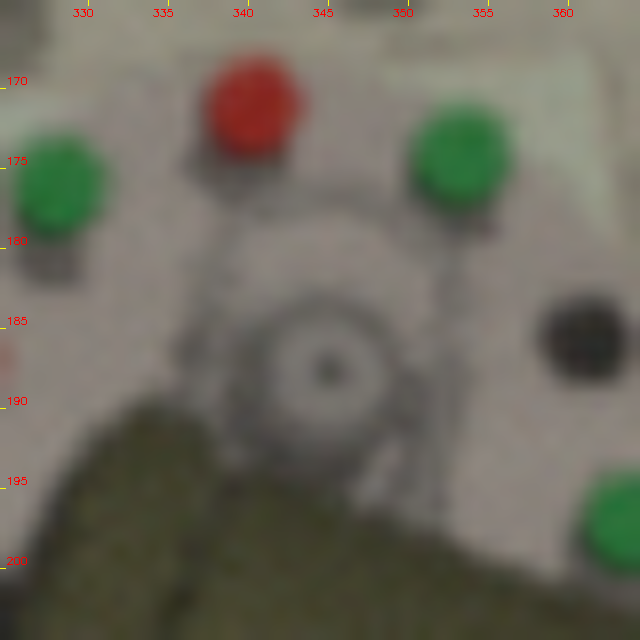

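```bash
cat > fit.py <<'E'
from h import *
def circ(P):
    A=np.c_[2*P,np.ones(len(P))];s=np.linalg.lstsq(A,(P**2).sum(1),rcond=None)[0]
    return s[:2],np.sqrt(s[2]+s[:2]@s[:2])
def fit(cam,pts,z,ax=None,tilt=0,ref=None):
    Q=[]
    for p in pts:
        c,d=ray(cam,p)
        n=np.array([ax[0]*np.sin(tilt),ax[1]*np.sin(tilt),np.cos(tilt)]) if ax is not None else np.array([0,0,1.])
        r=np.array([ref[0],ref[1],z]) if ref is not None else np.array([0,0,z])
        Q.append((c+d*(n@(r-c))/(n@d))[:2])
    return circ(np.array(Q)),np.array(Q)
E
python3 - <<'E'
from fit import *
S=[(180,185),(177.5,189),(178,192.5),(181,195.5),(185,197),(189,196.8),(193,195),(196,192),(197,188.5)]
T=[(337.2,187),(337.6,184),(338.7,180.5),(341,178),(344,176.8),(347,177),(350.3,179),(352.3,181.5),(352.7,185),(352.8,188)]
ax=np.array([.9712,-.2383]);ref=np.array([.5855,-.16])
for z in (.195,.2,.205):
  for t in (0,5,10):
    a=fit("scene",S,z,ax,np.radians(t),ref)[0];b=fit("top",T,z,ax,np.radians(t),ref)[0]
    print(z,t,a[0].round(4),a[1].round(4),b[0].round(4),b[1].round(4))
print("spindle scene .174",onplane("scene",(189,197.8),.174),"top",onplane("top",(345.1,187.7),.174))
E
```

```text
0.195 0 [ 0.5799 -0.1633] 0.0226 [ 0.588  -0.1573] 0.0227
0.195 5 [ 0.5792 -0.1631] 0.0225 [ 0.5884 -0.1574] 0.0228
0.195 10 [ 0.5784 -0.1629] 0.0225 [ 0.5888 -0.1575] 0.023
0.2 0 [ 0.5844 -0.1606] 0.0224 [ 0.5866 -0.1566] 0.0226
0.2 5 [ 0.5834 -0.1606] 0.0223 [ 0.587  -0.1566] 0.0227
0.2 10 [ 0.5825 -0.1605] 0.0223 [ 0.5874 -0.1567] 0.0229
0.205 0 [ 0.5889 -0.1579] 0.0223 [ 0.5853 -0.1559] 0.0225
0.205 5 [ 0.5877 -0.158 ] 0.0222 [ 0.5856 -0.1559] 0.0226
0.205 10 [ 0.5865 -0.1582] 0.0222 [ 0.5859 -0.1559] 0.0228
spindle scene .174 [ 0.58512344 -0.16103286  0.174     ] top [ 0.58465064 -0.15993967  0.174     ]
```

Top view: spindle top dot at (345.1,187.7), ring front arc at (344.5,176.8) with sides at x≈337 and 352.8. The ring's height is about 0.202. It sits about 3 mm too far to +y and about 2–3 mm too far ahead. I'll correct that and lower to just above the stub.

Call:
move_arm(
  slide=[
    [0.002, -0.003, 0],
    [0, 0, 0.005],
    [0, 0, 0.007],
    [0, 0, 0.005],
    [0, 0, 0],
    [0, 0, 0],
    [0, 0, 0],
  ],
  spin=[0, 0, 0, 0, 0, 0, 0],
  grip=[1, 1, 1, 1, 1, 1, 1],
)

```text
t: 9.35
tool_pos: [0.4401, -0.1279, 0.1931]
tool_rot: [-3.142, 0.0, 2.901]
ft_force: [-0.2, 0.4, -1.3]
finger_gap: 0.358
```

```bash
python3 - <<'E'
from h import *
s=robot.get_state();print(s["t"],s["tool_pos"],s["tool_rot"],s["ft_force"],s["finger_gap"])
i=robot.snapshot("scene");j=robot.snapshot("top");cv2.imwrite("pics/s7.png",i);cv2.imwrite("pics/t7.png",j)
crop(i,165,165,220,220,13,"cs9",5);crop(j,325,165,365,205,16,"ct9",5)
E
```

```text
9.35 [ 0.44012696 -0.12787697  0.19313315] [-3.14150911e+00  3.34901455e-04  2.90085122e+00] [-0.22791922  0.4490489  -1.3356399 ] 0.35776799494695677
```

View pics/cs9.png

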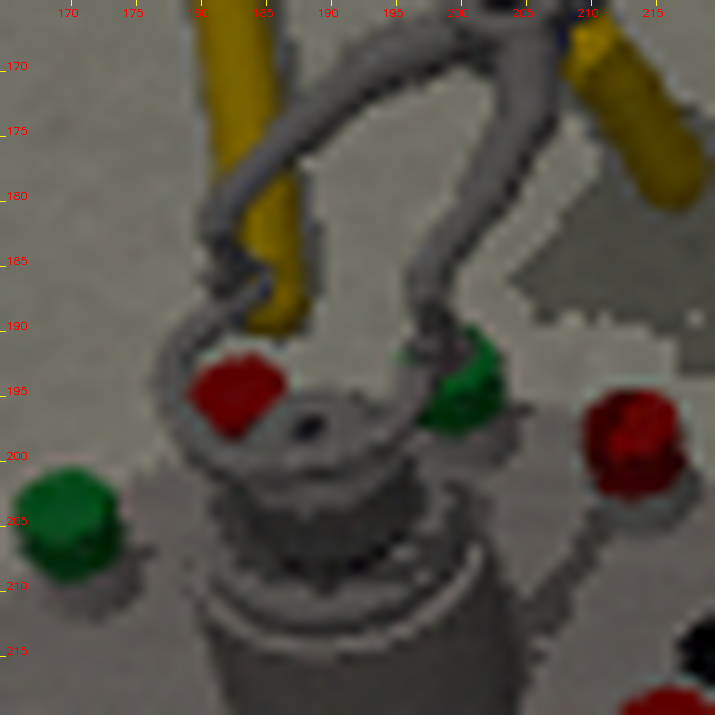

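View pics/ct9.png

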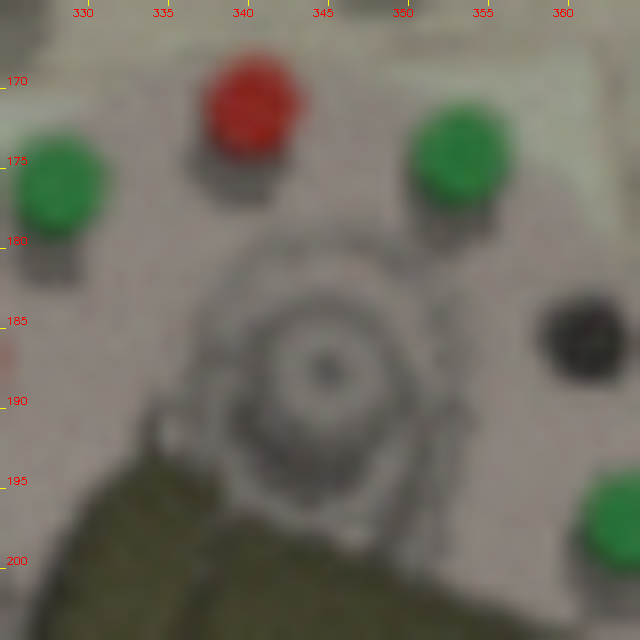

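```bash
python3 - <<'E'
from fit import *
S=[(179.5,191),(178,195),(180.5,199.2),(184,201),(187,201.5),(190.5,201),(193.5,199.2),(196.2,196),(197.5,192.5)]
T=[(337.7,189),(337.8,186),(338.7,183.3),(340.5,181.2),(344,179.6),(347.5,179.8),(350,181.3),(351.8,184),(352.5,187),(352.6,190)]
ax=np.array([.9712,-.2383]);l=np.array([.2383,.9712]);ref=np.array([.585,-.1605])
sc=onplane("scene",(188.3,197.5),.174)[:2];tp=onplane("top",(345.0,187.7),.174)[:2];print(sc,tp)
for z in (.18,.185,.19):
  for t in (0,6):
    for cam,P,c in(("scene",S,sc),("top",T,tp)):
      (m,r),Q=fit(cam,P,z,ax,np.radians(t),ref);
      a=(Q-c)@ax;b=(Q-c)@l
      print(z,t,cam,"centre rel along/lat mm",((m-c)@ax*1e3).round(1),((m-c)@l*1e3).round(1),"r",(r*1e3).round(1),"front",(a.max()*1e3).round(1),"lat",(b.min()*1e3).round(1),(b.max()*1e3).round(1))
E
```

```text
[ 0.58455938 -0.16294382] [ 0.58464618 -0.15965117]
0.18 0 scene centre rel along/lat mm -3.7 -2.9 r 22.2 front 17.6 lat -25.9 17.9
0.18 0 top centre rel along/lat mm 0.4 0.3 r 21.9 front 22.9 lat -22.2 21.6
0.18 6 scene centre rel along/lat mm -4.9 -3.2 r 22.1 front 16.3 lat -25.7 18.2
0.18 6 top centre rel along/lat mm 0.8 0.3 r 22.0 front 23.7 lat -22.1 21.6
0.185 0 scene centre rel along/lat mm -0.1 0.7 r 22.0 front 21.0 lat -22.1 21.4
0.185 0 top centre rel along/lat mm -1.1 0.7 r 21.8 front 21.4 lat -21.7 21.9
0.185 6 scene centre rel along/lat mm -1.5 0.2 r 22.0 front 19.6 lat -22.1 21.4
0.185 6 top centre rel along/lat mm -0.7 0.7 r 21.9 front 22.1 lat -21.6 21.9
0.19 0 scene centre rel along/lat mm 3.6 4.3 r 21.8 front 24.5 lat -18.3 24.8
0.19 0 top centre rel along/lat mm -2.5 1.1 r 21.7 front 19.9 lat -21.2 22.2
0.19 6 scene centre rel along/lat mm 2.0 3.6 r 21.8 front 22.8 lat -18.6 24.7
0.19 6 top centre rel along/lat mm -2.2 1.1 r 21.9 front 20.5 lat -21.2 22.2
```

Ring is at about 0.185 height, laterally centred within 0.7 mm; its front arc is about 1 mm too far ahead. I'll nudge back and lower around the chamfer, watching the force.

Call:
move_arm(
  slide=[
    [0.001, -0.0005, 0.001],
    [0, 0, 0.004],
    [0, 0, 0.004],
    [0, 0, 0.003],
    [0, 0, 0],
    [0, 0, 0],
    [0, 0, 0],
  ],
  spin=[0, 0, 0, 0, 0, 0, 0],
  grip=[1, 1, 1, 1, 1, 1, 1],
)

```text
t: 10.32
tool_pos: [0.439, -0.1281, 0.1811]
tool_rot: [-3.142, 0.0, 2.901]
ft_force: [1.3, -0.5, -2.4]
finger_gap: 0.355
```

```bash
python3 - <<'E'
from h import *
s=robot.get_state();print(s["t"],s["tool_pos"],s["tool_rot"],s["ft_force"],s["finger_gap"])
i=robot.snapshot("scene");j=robot.snapshot("top");cv2.imwrite("pics/s8.png",i);cv2.imwrite("pics/t8.png",j)
crop(i,165,165,220,220,13,"cs10",5);crop(j,325,165,365,205,16,"ct10",5)
E
```

```text
10.325 [ 0.43902092 -0.12812299  0.18106759] [-3.14157502e+00  2.34196844e-04  2.90078169e+00] [ 1.28990241 -0.48992473 -2.4204386 ] 0.3546572827589409
```

View pics/cs10.png

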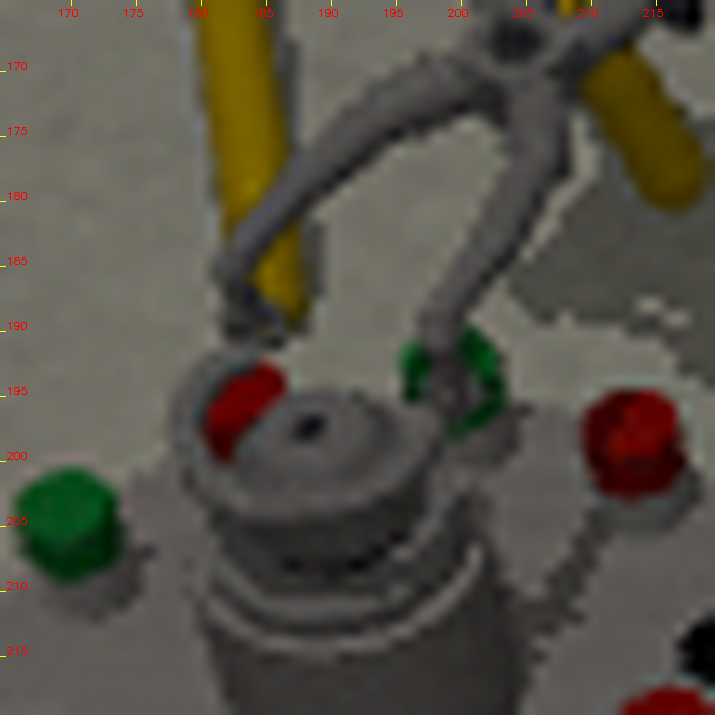

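View pics/ct10.png

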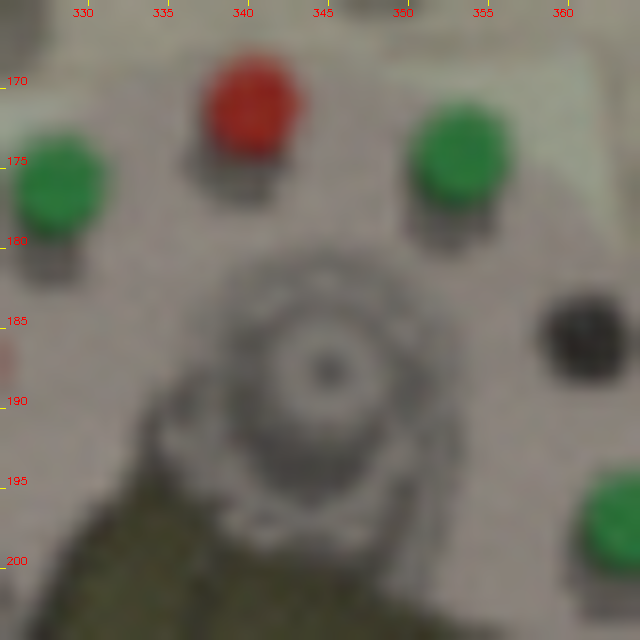

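```bash
python3 - <<'E'
from h import *
for a,b,box,s,n in (("s8","scene0",(165,165,220,220),13,"ds10"),("t8","top0",(325,165,365,205),16,"dt10")):
    A=cv2.imread(f"pics/{a}.png").astype(int);B=cv2.imread(f"pics/{b}.png").astype(int)
    D=np.clip(128+3*(A-B),0,255).astype(np.uint8)
    crop(D,*box,s,n,5)
E
```

```text
(no output)
```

View pics/ds10.png

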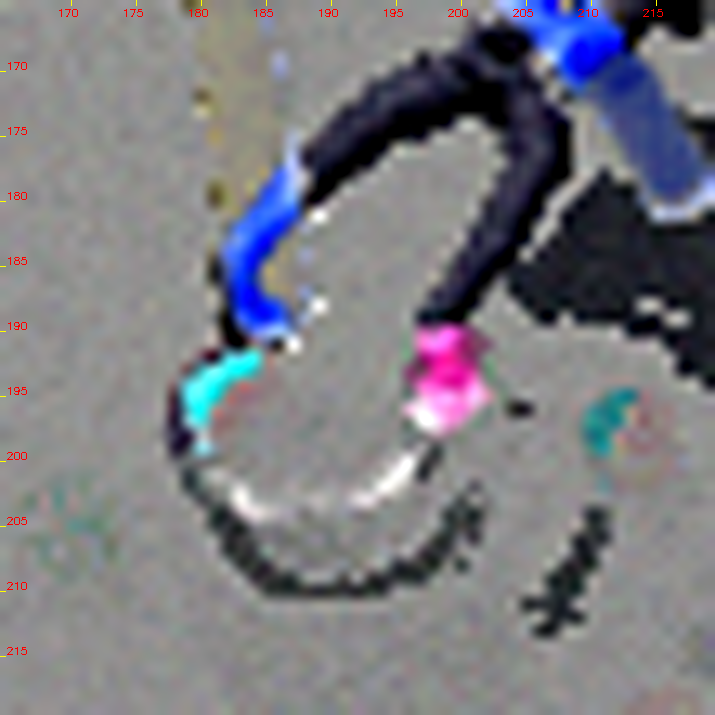

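View pics/dt10.png

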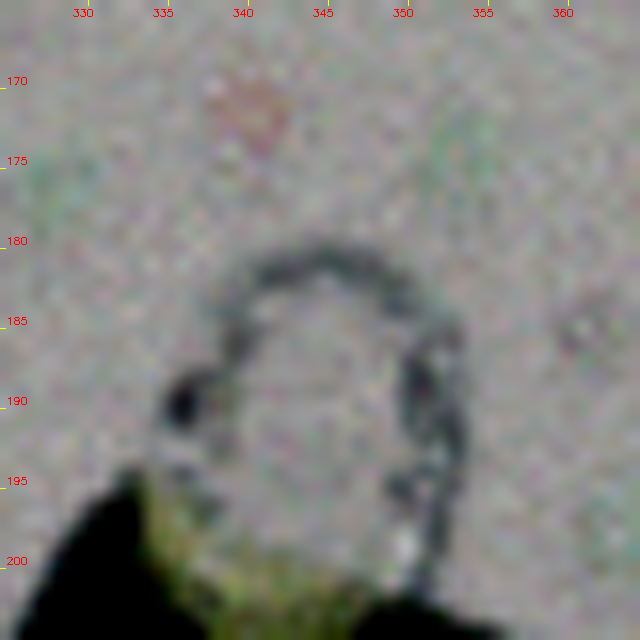

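```bash
python3 - <<'E'
from fit import *
ax=np.array([.9712,-.2383]);l=np.array([.2383,.9712])
for cam,pts,c in (("scene",{"lugL":(183.5,191),"lugR":(199.3,195),"left":(178.9,197),"bl":(181,201.5),"front":(187,203.2),"r":(194.5,201.2),"rr":(197.2,198.5)},(188.3,197.5)),("top",{"lugL":(336,190),"left":(338,184.5),"fl":(340.5,182),"front":(345,180.6),"fr":(349,182.5),"right":(352.3,186)},(345.1,187.8))):
    c0=onplane(cam,c,.174)[:2]
    for k,p in pts.items():
        z=.174 if "lug" not in k else .180
        q=onplane(cam,p,z)[:2]-c0
        print(cam,k,"along %.1f lat %.1f"%(q@ax*1e3,q@l*1e3))
E
```

```text
scene lugL along -8.1 lat -17.6
scene lugR along -13.1 lat 22.3
scene left along 8.0 lat -20.3
scene bl along 17.6 lat -7.7
scene front along 16.1 lat 7.6
scene r along 3.5 lat 19.4
scene rr along -6.2 lat 20.1
top lugL along -14.7 lat 24.3
top left along 4.4 lat 22.0
top fl along 13.4 lat 16.7
top front along 20.8 lat 5.0
top fr along 18.2 lat -7.4
top right along 10.5 lat -18.9
```

The ring surrounds the stub's chamfer, centred within about 1 mm in both views. Now I lower in small steps, watching the force.

Call:
move_arm(
  slide=[
    [0, 0, 0.002],
    [0, 0, 0.002],
    [0, 0, 0.002],
    [0, 0, 0],
    [0, 0, 0],
    [0, 0, 0],
  ],
  spin=[0, 0, 0, 0, 0, 0],
  grip=[1, 1, 1, 1, 1, 1],
)

```text
t: 11.18
tool_pos: [0.439, -0.1281, 0.175]
tool_rot: [-3.142, 0.0, 2.901]
ft_force: [-0.1, -0.1, -1.3]
finger_gap: 0.359
```

```bash
python3 - <<'E'
from h import *
s=robot.get_state();print(s["t"],s["tool_pos"],s["tool_rot"],s["ft_force"],s["moment"],s["finger_gap"])
i=robot.snapshot("scene");j=robot.snapshot("top");cv2.imwrite("pics/s9.png",i);cv2.imwrite("pics/t9.png",j)
crop(i,165,165,220,220,13,"cs11",5);crop(j,325,165,365,205,16,"ct11",5)
E
```

```text
11.175 [ 0.43898969 -0.12812116  0.17500729] [-3.14154762e+00  9.00071283e-05  2.90081046e+00] [-0.07525587 -0.11179487 -1.26847178] [ 0.03988507  0.13737205 -0.00080822] 0.35894631938504995
```

View pics/cs11.png

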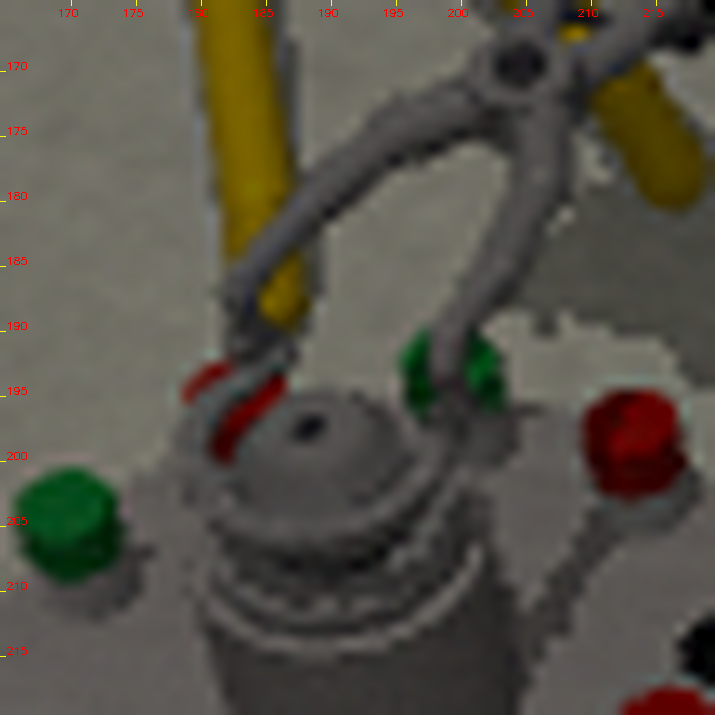

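View pics/ct11.png

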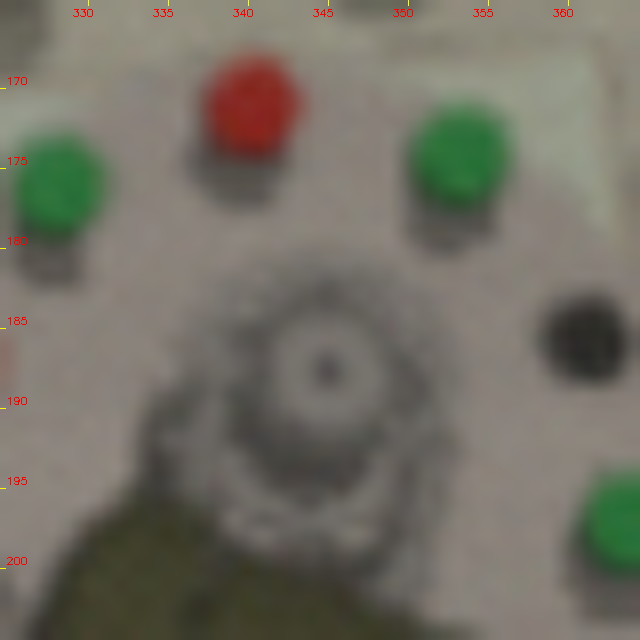

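No contact: force unchanged at about -1.3 N. In the scene view the ring encircles the stub, left edge (179,199), front (187,205), right (198,201). Continuing down.

Call:
move_arm(
  slide=[
    [0, 0, 0.002],
    [0, 0, 0.002],
    [0, 0, 0.001],
    [0, 0, 0],
    [0, 0, 0],
    [0, 0, 0],
  ],
  spin=[0, 0, 0, 0, 0, 0],
  grip=[1, 1, 1, 1, 1, 1],
)

```text
t: 12.02
tool_pos: [0.439, -0.1281, 0.17]
tool_rot: [-3.142, 0.0, 2.901]
ft_force: [-0.2, 0.4, -2.8]
finger_gap: 0.359
```

```bash
python3 - <<'E'
from h import *
s=robot.get_state();print(s["t"],s["tool_pos"],s["ft_force"],s["moment"],s["finger_gap"])
i=robot.snapshot("scene");j=robot.snapshot("top");cv2.imwrite("pics/s10.png",i);cv2.imwrite("pics/t10.png",j)
crop(i,165,165,220,220,13,"cs12",5)
D=np.clip(128+3*(j.astype(int)-cv2.imread("pics/top0.png")),0,255).astype(np.uint8);crop(D,325,165,365,205,16,"dt12",5)
E
```

```text
12.025 [ 0.43898003 -0.12809311  0.16997991] [-0.24516327  0.36750936 -2.83938939] [0.04772593 0.04003432 0.04911862] 0.358537314554575
```

View pics/cs12.png

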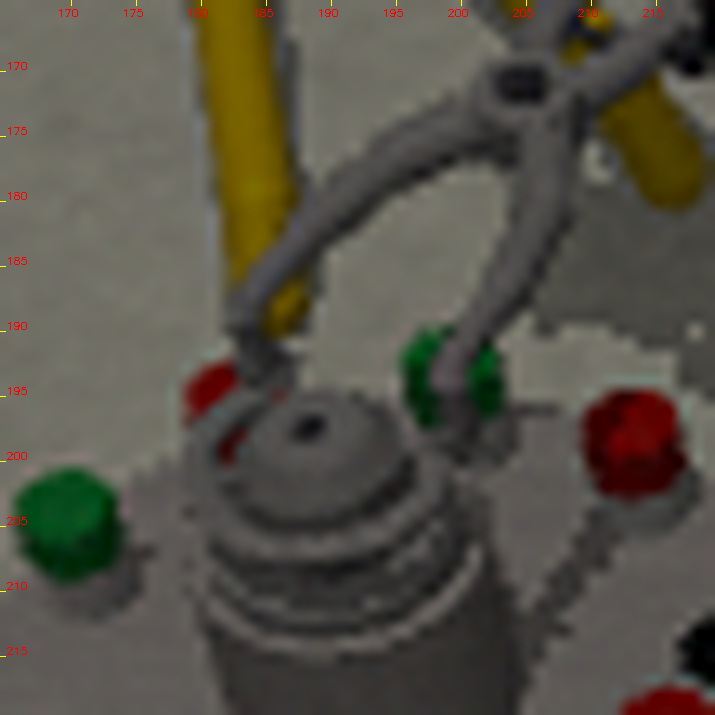

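View pics/dt12.png

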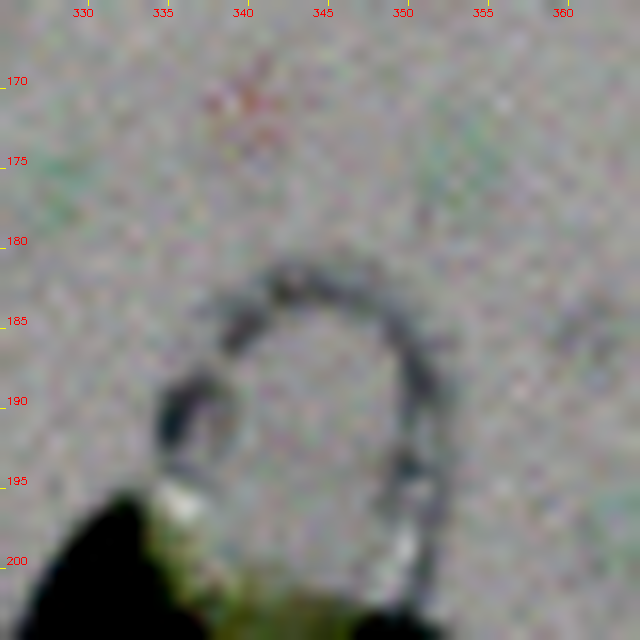

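Call:
move_arm(
  slide=[
    [0, 0, 0.002],
    [0, 0, 0.002],
    [0, 0, 0.001],
    [0, 0, 0],
    [0, 0, 0],
    [0, 0, 0],
  ],
  spin=[0, 0, 0, 0, 0, 0],
  grip=[1, 1, 1, 1, 1, 1],
)

```text
t: 12.88
tool_pos: [0.439, -0.1281, 0.165]
tool_rot: [-3.142, 0.0, 2.901]
ft_force: [-0.7, -0.1, -1.0]
finger_gap: 0.355
```

```bash
cat > look.py <<'E'
import sys
from h import *
n=sys.argv[1]
F=[];M=[];I=[];J=[]
for k in range(3):
    I.append(robot.snapshot("scene").astype(float));s=robot.get_state();F.append(s["ft_force"]);M.append(s["moment"])
    J.append(robot.snapshot("top").astype(float));s=robot.get_state();F.append(s["ft_force"]);M.append(s["moment"])
print(s["t"],s["tool_pos"],"F",np.mean(F,0).round(2),np.std(F,0).round(2),"M",np.mean(M,0).round(3),s["finger_gap"])
i=np.mean(I,0);j=np.mean(J,0)
np.save(f"pics/s{n}.npy",i);np.save(f"pics/t{n}.npy",j)
i=np.clip(i*1.6,0,255).astype(np.uint8)
crop(i,170,180,210,220,18,"cs"+n,5)
D=np.clip(128+4*(j-cv2.imread("pics/top0.png")),0,255).astype(np.uint8);crop(D,325,165,365,205,16,"dt"+n,5)
E
python3 look.py 13
```

```text
13.175 [ 0.43895401 -0.12809     0.16495253] F [-0.01 -0.05 -1.75] [0.67 0.68 0.44] M [ 0.051  0.099 -0.006] 0.35644091974792996
```

View pics/cs13.png

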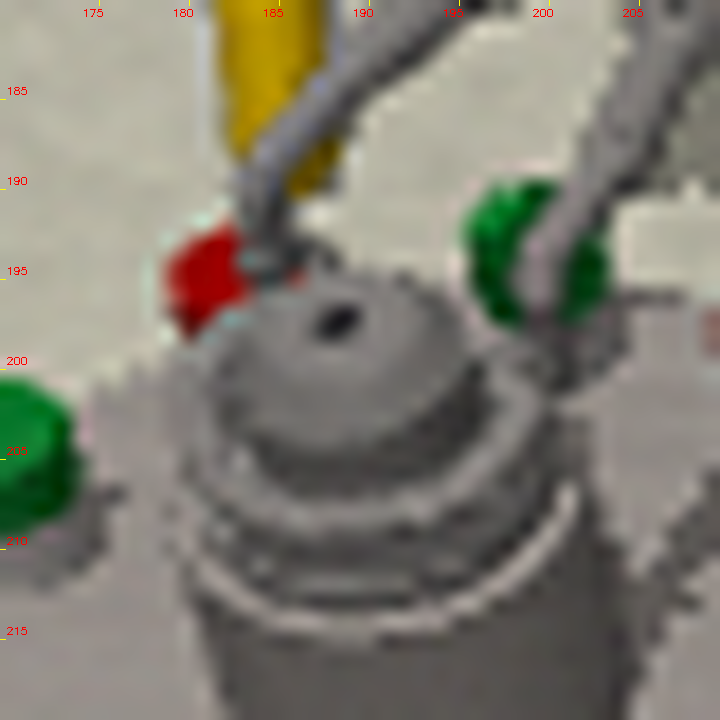

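View pics/dt13.png

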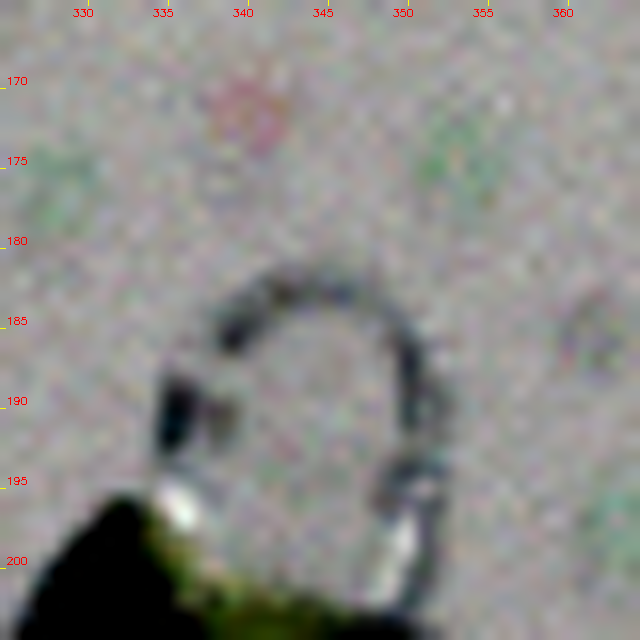

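```bash
python3 - <<'E'
from fit import *
S=[(181,202),(182,205),(184.5,207.4),(188,208.4),(192,208),(195.5,206),(198.2,203.5),(199.3,201.5)]
T=[(336.6,187.5),(338.3,185),(341,183),(344,182.4),(347.2,182.6),(350,184.5),(351.3,187),(351.8,190)]
ax=np.array([.9712,-.2383]);l=np.array([.2383,.9712]);ref=np.array([.585,-.1605])
# spindle axis rel: use dot at z .174 in each cam
sc=onplane("scene",(188.4,197.6),.174)[:2];tp=onplane("top",(345.1,187.7),.174)[:2];print(sc,tp)
for z in (.15,.153,.156,.159,.162):
    for cam,P,c in(("scene",S,sc),("top",T,tp)):
      (m,r),Q=fit(cam,P,z,ax,np.radians(3),ref);
      a=(Q-c)@ax;b=(Q-c)@l
      print(z,cam,"c along/lat mm",((m-c)@ax*1e3).round(1),((m-c)@l*1e3).round(1),"r",(r*1e3).round(1),"front",(a.max()*1e3).round(1),"lat",(b.min()*1e3).round(1),(b.max()*1e3).round(1))
u=np.array([.86,.51]);cx=np.array([.585,-.161])
print("washer front proj",proj("scene",[*(cx+u*.0235),.150]),"washer L/R",proj("scene",[*(cx+np.array([.51,-.86])*.0235),.15]),proj("scene",[*(cx-np.array([.51,-.86])*.0235),.15]),"dz",proj("scene",[*cx,.16])-proj("scene",[*cx,.15]))
E
```

```text
[ 0.58481065 -0.1626051 ] [ 0.58465064 -0.15993967]
0.15 scene c along/lat mm -8.8 -6.0 r 21.3 front 12.3 lat -24.6 15.0
0.15 top c along/lat mm 1.0 -0.9 r 22.5 front 23.9 lat -22.4 22.4
0.153 scene c along/lat mm -6.8 -4.0 r 21.2 front 14.3 lat -22.5 16.9
0.153 top c along/lat mm 0.1 -0.6 r 22.4 front 23.0 lat -22.2 22.6
0.156 scene c along/lat mm -4.7 -2.0 r 21.1 front 16.2 lat -20.4 18.8
0.156 top c along/lat mm -0.7 -0.4 r 22.4 front 22.1 lat -21.9 22.8
0.159 scene c along/lat mm -2.7 0.0 r 21.0 front 18.2 lat -18.3 20.7
0.159 top c along/lat mm -1.6 -0.2 r 22.3 front 21.2 lat -21.6 23.0
0.162 scene c along/lat mm -0.6 2.1 r 20.9 front 20.1 lat -16.2 22.6
0.162 top c along/lat mm -2.5 0.1 r 22.3 front 20.2 lat -21.3 23.1
washer front proj [192.61864317 212.03775384] washer L/R [180.74672098 207.2840063 ] [200.8258276  202.52188845] dz [-0.74374349 -2.93521865]
```

Both views agree with the ring near 0.158 height and centred within about 1 mm, with no contact. Continuing down.

Call:
move_arm(
  slide=[
    [0, 0, 0.0015],
    [0, 0, 0.0015],
    [0, 0, 0.001],
    [0, 0, 0],
    [0, 0, 0],
    [0, 0, 0],
  ],
  spin=[0, 0, 0, 0, 0, 0],
  grip=[1, 1, 1, 1, 1, 1],
)

```text
t: 13.92
tool_pos: [0.439, -0.1281, 0.161]
tool_rot: [-3.142, 0.0, 2.901]
ft_force: [-0.2, -0.5, -2.2]
finger_gap: 0.359
```

```bash
python3 look.py 14
```

```text
14.225 [ 0.43896698 -0.1281068   0.16096845] F [ 0.25  0.04 -2.2 ] [0.66 0.6  0.48] M [ 0.029  0.103 -0.003] 0.35940713668470226
```

View pics/cs14.png

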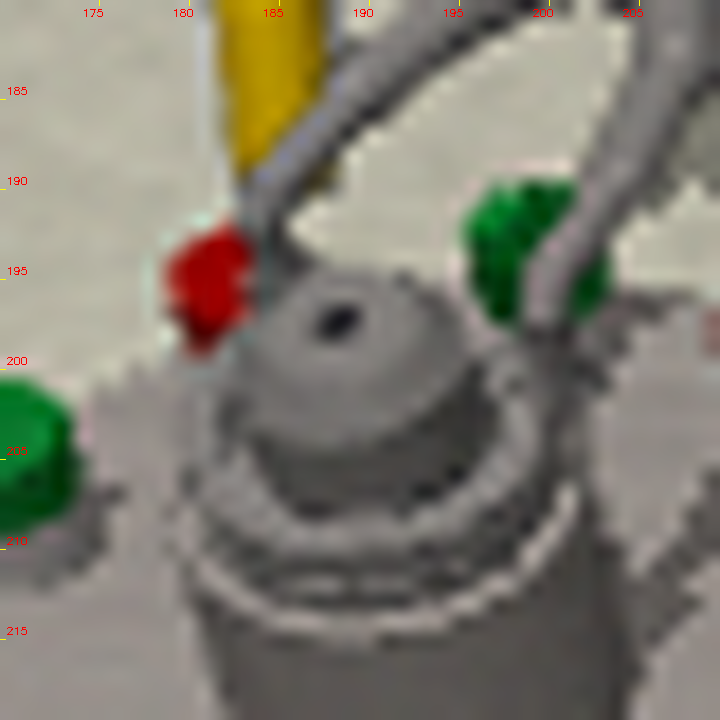

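View pics/dt14.png

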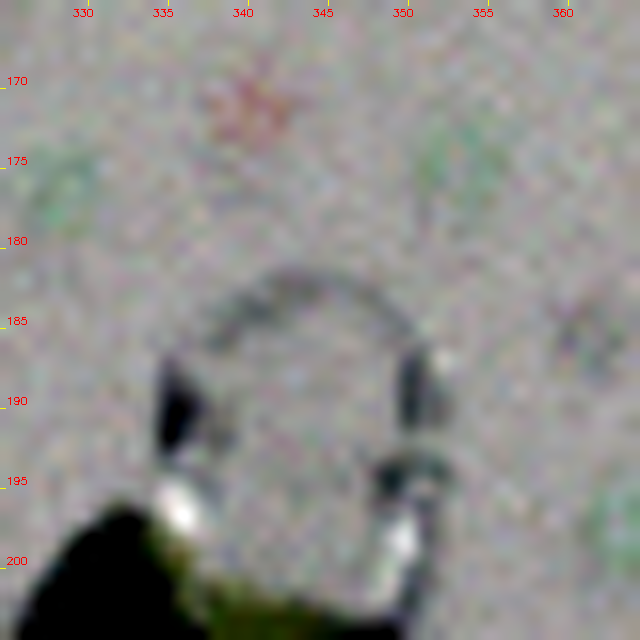

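Call:
move_arm(
  slide=[
    [0, 0, 0.001],
    [0, 0, 0.0005],
    [0, 0, 0],
    [0, 0, 0],
    [0, 0, 0],
  ],
  spin=[0, 0, 0, 0, 0],
  grip=[1, 1, 1, 1, 1],
)

```text
t: 14.85
tool_pos: [0.439, -0.1281, 0.1595]
tool_rot: [-3.142, 0.0, 2.901]
ft_force: [-0.3, -0.8, -1.6]
finger_gap: 0.357
```

```bash
python3 look.py 15
```

```text
15.15 [ 0.43896324 -0.12809679  0.15946412] F [-0.02 -0.12 -1.41] [0.34 0.28 0.31] M [0.02  0.112 0.012] 0.36038167425526807
```

View pics/cs15.png

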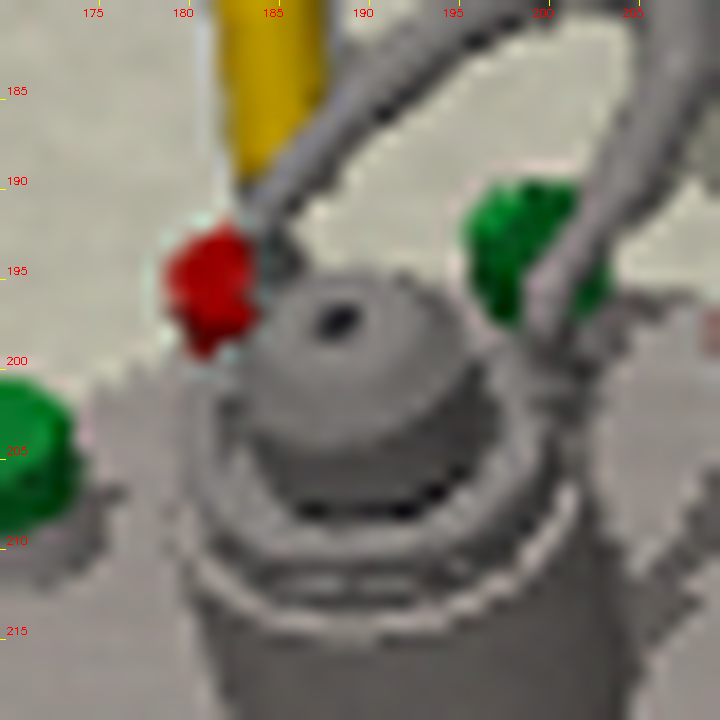

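Call:
move_arm(
  slide=[
    [0, 0, 0.001],
    [0, 0, 0],
    [0, 0, 0],
    [0, 0, 0],
  ],
  spin=[0, 0, 0, 0],
  grip=[1, 1, 1, 1],
)

```text
t: 15.65
tool_pos: [0.439, -0.1281, 0.1585]
tool_rot: [3.142, 0.0, 2.901]
ft_force: [0.2, 0.3, -1.3]
finger_gap: 0.356
```

```bash
python3 look.py 16
```

```text
15.95 [ 0.43893837 -0.12812071  0.15845482] F [ 0.23 -0.03 -1.56] [0.57 0.33 0.49] M [ 0.038  0.09  -0.016] 0.36192557543409026
```

Call:
move_arm(
  slide=[
    [0, 0, 0.001],
    [0, 0, 0],
    [0, 0, 0],
    [0, 0, 0],
  ],
  spin=[0, 0, 0, 0],
  grip=[1, 1, 1, 1],
)

```text
t: 16.45
tool_pos: [0.439, -0.1281, 0.1575]
tool_rot: [-3.142, -0.0, 2.901]
ft_force: [0.0, 0.4, -1.3]
finger_gap: 0.358
```

```bash
python3 look.py 17
```

```text
16.75 [ 0.43897569 -0.1280978   0.15747363] F [ 0.43 -0.05 -1.88] [0.22 0.28 0.51] M [ 0.019  0.11  -0.003] 0.3620324281805133
```

View pics/cs17.png

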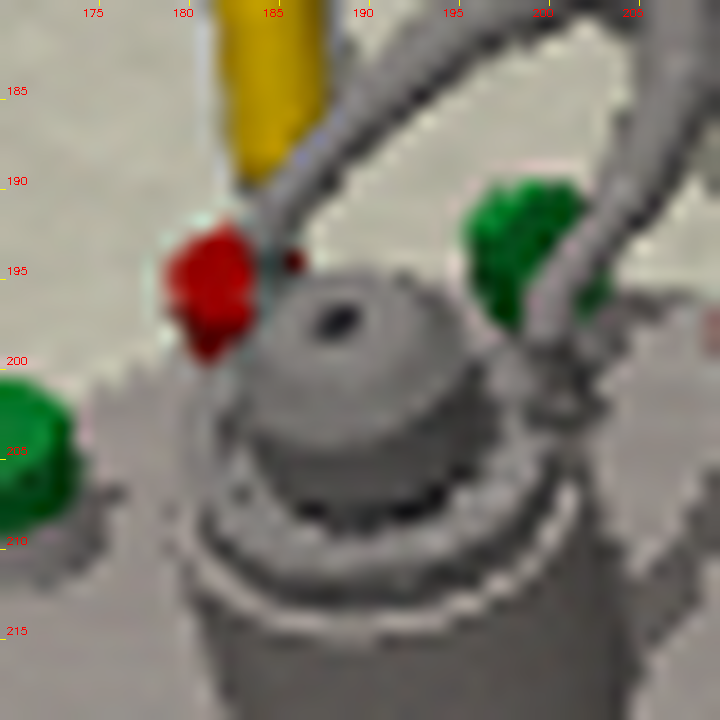

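View pics/dt17.png

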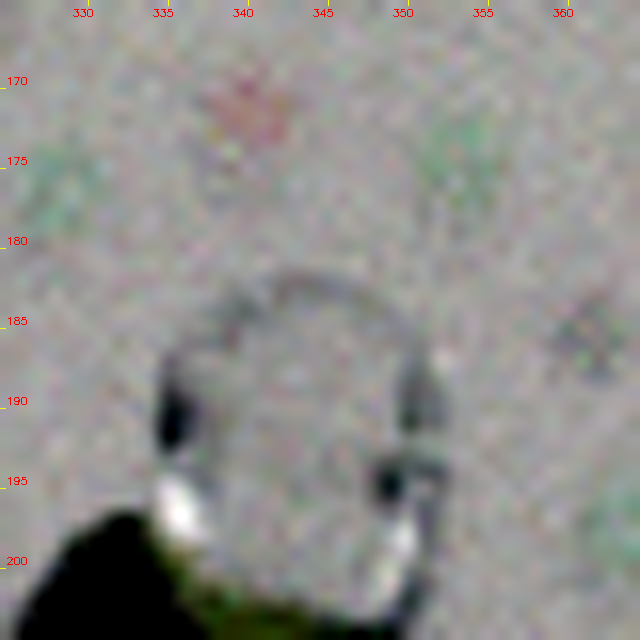

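Call:
move_arm(
  slide=[
    [0, 0, 0.0007],
    [0, 0, 0],
    [0, 0, 0],
    [0, 0, 0],
  ],
  spin=[0, 0, 0, 0],
  grip=[1, 1, 1, 1],
)

```text
t: 17.25
tool_pos: [0.439, -0.1281, 0.1568]
tool_rot: [3.142, -0.0, 2.901]
ft_force: [0.4, 0.3, -2.3]
finger_gap: 0.359
```

```bash
python3 look.py 18
```

```text
17.55 [ 0.43895723 -0.12811542  0.15674517] F [ 0.02  0.11 -1.92] [0.35 0.42 0.35] M [0.046 0.108 0.005] 0.3564244516129121
```

Call:
move_arm(
  slide=[
    [0, 0, 0.0007],
    [0, 0, 0],
    [0, 0, 0],
    [0, 0, 0],
  ],
  spin=[0, 0, 0, 0],
  grip=[1, 1, 1, 1],
)

```text
t: 18.05
tool_pos: [0.439, -0.1281, 0.1561]
tool_rot: [-3.142, 0.0, 2.901]
ft_force: [-0.1, -0.3, -0.9]
finger_gap: 0.359
```

```bash
python3 look.py 19
```

```text
18.35 [ 0.43895361 -0.12811838  0.15606009] F [-0.18  0.3  -1.75] [0.54 0.48 0.53] M [0.04  0.086 0.005] 0.35896218921068845
```

View pics/cs19.png

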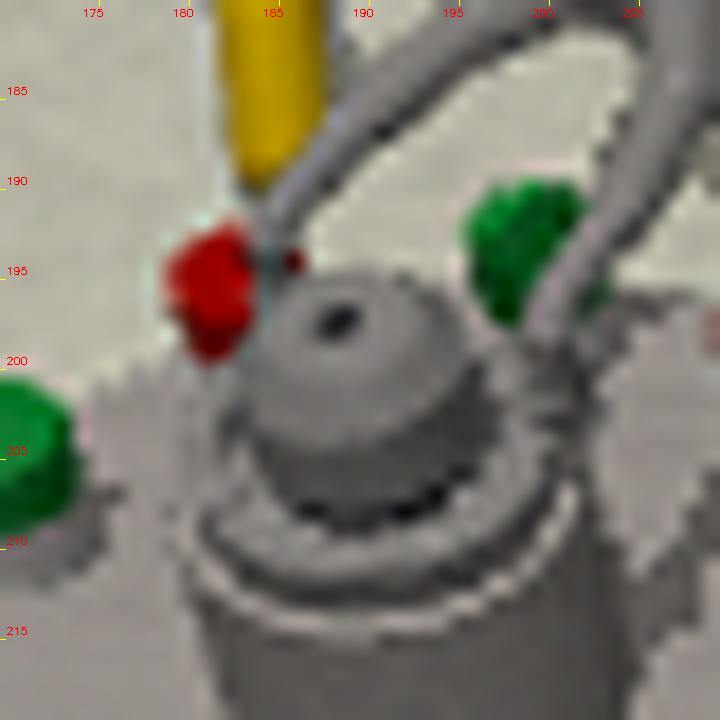

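```bash
python3 - <<'E'
from h import *
print("y    ",list(range(203,218)))
a=cv2.imread("pics/scene0.png").astype(float)
print("base",a[203:218,186:191].mean((1,2)).round().astype(int))
for n in (13,14,15,16,17,18,19):
    a=np.load(f"pics/s{n}.npy");print(n,a[203:218,186:191].mean((1,2)).round().astype(int), "R", a[200:215,196:199].mean((1,2)).round().astype(int))
E
```

```text
y     [203, 204, 205, 206, 207, 208, 209, 210, 211, 212, 213, 214, 215, 216, 217]
base [67 57 41 43 42 30 50 75 75 63 42 82 62 49 51]
13 [71 62 44 44 55 84 65 45 49 69 45 87 65 53 53] R [60 67 56 63 71 75 61 57 48 47 39 60 81 63 50]
14 [71 62 45 45 45 50 83 69 43 65 45 88 66 53 54] R [65 57 55 55 57 69 79 72 47 44 39 48 82 63 50]
15 [71 62 45 45 46 31 74 82 47 64 45 87 65 54 53] R [64 65 54 54 56 69 74 74 62 47 36 49 81 63 50]
16 [71 62 45 46 47 32 65 80 61 46 45 88 65 53 54] R [64 65 53 55 54 67 71 80 73 44 37 49 81 64 50]
17 [72 62 45 46 46 32 58 81 72 42 41 88 65 54 54] R [64 65 50 54 54 70 67 88 73 59 39 48 75 64 50]
18 [71 63 45 46 46 31 58 81 75 42 41 88 65 53 54] R [64 66 47 55 53 68 68 81 74 61 38 47 75 64 50]
19 [71 62 45 45 46 32 56 82 76 41 40 88 66 53 54] R [65 65 50 54 54 67 69 80 74 59 39 46 75 64 50]
```

The profiles show the ring's front edge stopped moving at about TCP 0.157, so the ring has reached the washer, while the wrist force is unchanged (Fz ≈ -1.8 N, very light contact). I'll check centring and the rest of the scene.

```bash
python3 - <<'E'
from fit import *
S=[(181.2,204.5),(182.7,207.8),(185.5,210),(189,210.8),(193,210.2),(196.5,208),(198.9,205)]
T=[(336.6,187.5),(338.7,184.9),(341,183.2),(344,182.6),(347.2,183),(350,185),(351,187.5),(351.4,190)]
ax=np.array([.9712,-.2383]);l=np.array([.2383,.9712]);ref=np.array([.585,-.1605])
sc=onplane("scene",(188.4,197.6),.174)[:2];tp=onplane("top",(345.1,187.7),.174)[:2]
for z in (.151,.153,.155):
    for cam,P,c in(("scene",S,sc),("top",T,tp)):
      (m,r),Q=fit(cam,P,z,ax,np.radians(1),ref);
      a=(Q-c)@ax;b=(Q-c)@l
      print(z,cam,"c along/lat mm",((m-c)@ax*1e3).round(1),((m-c)@l*1e3).round(1),"r",(r*1e3).round(1),"front",(a.max()*1e3).round(1),"lat",(b.min()*1e3).round(1),(b.max()*1e3).round(1))
j=np.load("pics/t19.npy").clip(0,255);crop(np.clip(j*1.3,0,255).astype(np.uint8),300,140,380,215,9,"ct19",10)
i=np.load("pics/s19.npy");crop(np.clip(i*1.5,0,255).astype(np.uint8),140,90,300,300,3.6 and 3,"cs19w",20)
i17=np.load("pics/s17.npy");D=np.clip(128+4*(i-i17),0,255).astype(np.uint8);crop(D,170,160,230,220,11,"d1719",5)
E
```

```text
0.151 scene c along/lat mm -1.5 -0.3 r 20.7 front 18.9 lat -18.8 19.6
0.151 top c along/lat mm 0.2 -0.3 r 21.8 front 22.2 lat -21.2 22.5
0.153 scene c along/lat mm -0.1 1.1 r 20.7 front 20.2 lat -17.4 20.9
0.153 top c along/lat mm -0.4 -0.1 r 21.8 front 21.6 lat -21.0 22.6
0.155 scene c along/lat mm 1.2 2.4 r 20.6 front 21.5 lat -16.0 22.2
0.155 top c along/lat mm -1.0 0.0 r 21.8 front 21.0 lat -20.8 22.7
```

View pics/d1719.png

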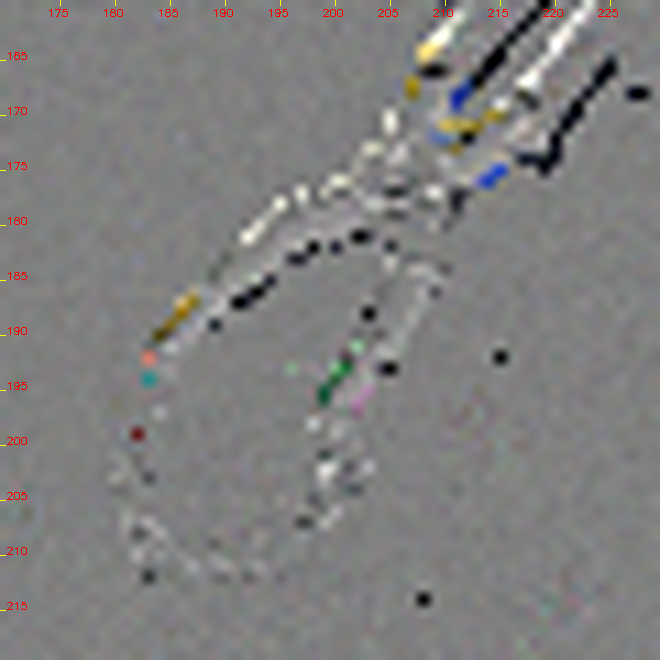

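View pics/cs19w.png

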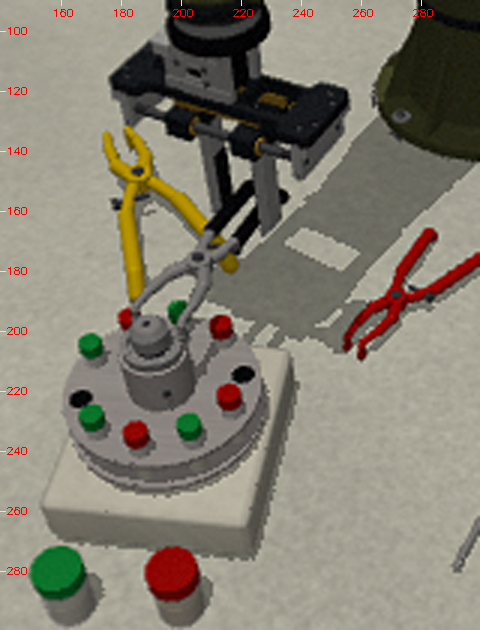

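View pics/ct19.png

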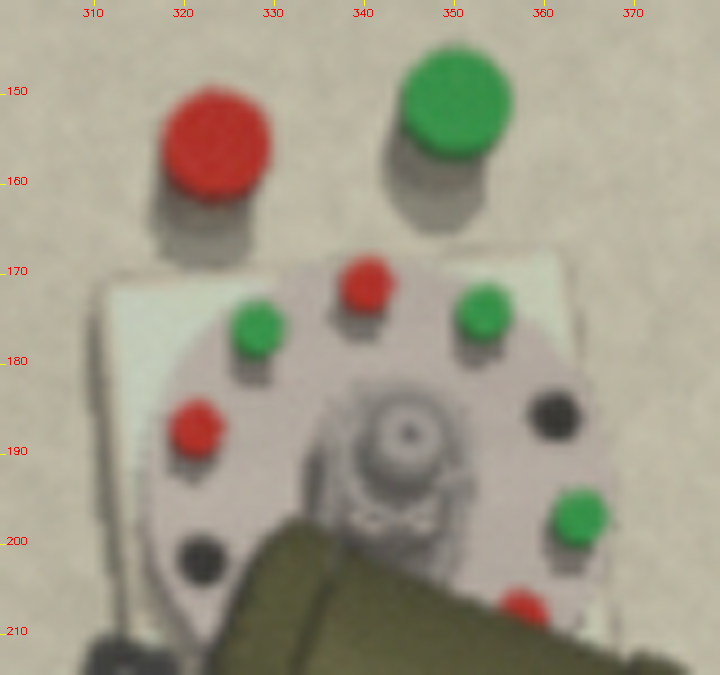

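The difference image shows the handles still sinking while the ring and tips stay put: in the last 1.4 mm the nose was resting on the washer. I'll back off about 1 mm so it only just touches.

Call:
move_arm(
  slide=[
    [0, 0, -0.0005],
    [0, 0, -0.0005],
    [0, 0, 0],
    [0, 0, 0],
    [0, 0, 0],
    [0, 0, 0],
  ],
  spin=[0, 0, 0, 0, 0, 0],
  grip=[1, 1, 1, 1, 1, 1],
)

```text
t: 19.1
tool_pos: [0.439, -0.1281, 0.157]
tool_rot: [3.142, -0.0, 2.901]
ft_force: [0.2, -0.1, -1.0]
finger_gap: 0.363
```

```bash
python3 look.py 20; python3 - <<'E'
from h import *
for n in (16,17,18,19,20):
    a=np.load(f"pics/s{n}.npy");print(n,a[203:218,186:191].mean((1,2)).round().astype(int), "R", a[200:215,196:199].mean((1,2)).round().astype(int))
E
```

```text
19.4 [ 0.43896171 -0.1280855   0.15705579] F [-0.21 -0.06 -1.81] [0.21 0.62 0.46] M [0.025 0.096 0.02 ] 0.35732950184225437
16 [71 62 45 46 47 32 65 80 61 46 45 88 65 53 54] R [64 65 53 55 54 67 71 80 73 44 37 49 81 64 50]
17 [72 62 45 46 46 32 58 81 72 42 41 88 65 54 54] R [64 65 50 54 54 70 67 88 73 59 39 48 75 64 50]
18 [71 63 45 46 46 31 58 81 75 42 41 88 65 53 54] R [64 66 47 55 53 68 68 81 74 61 38 47 75 64 50]
19 [71 62 45 45 46 32 56 82 76 41 40 88 66 53 54] R [65 65 50 54 54 67 69 80 74 59 39 46 75 64 50]
20 [71 62 45 45 47 31 59 80 75 42 41 88 65 53 53] R [65 65 46 54 56 67 67 84 72 62 39 46 75 64 50]
```

View pics/cs20.png

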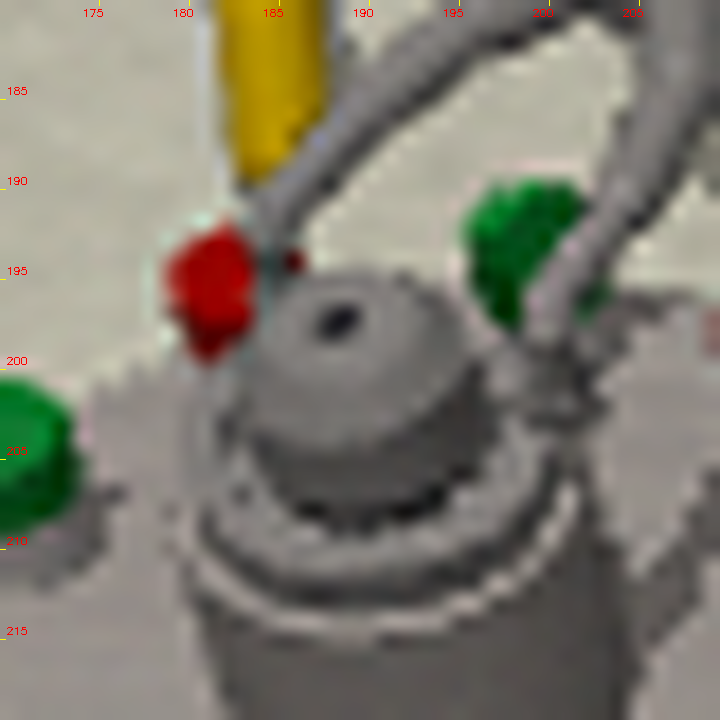

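```bash
python3 - <<'E'
from h import *
a=np.load("pics/s20.npy");b=cv2.imread("pics/scene0.png").astype(float)
for n,(x,y) in dict(jar_a=(376,297),jar_b=(160,285),jar_c=(198,285)).items():
    print(n,"mean abs change",np.abs(a-b)[y-14:y+14,x-12:x+12].mean().round(1))
print(robot.finish_job()); print(robot.get_state()["t"])
E
```

```text
jar_a mean abs change 4.5
jar_b mean abs change 4.7
jar_c mean abs change 4.4
the job is handed in; nothing more can be done
None
the job is handed in; nothing more can be done
```

The job is handed in at about 19.4 s of the 48 s limit. The small black-handled pliers are still in the gripper with the handles squeezed to the stop (58 N), and the spread ring is around the spindle at the groove.

Last checks:
- **Height:** the ring's front edge stopped sinking at about TCP z = 0.157. I went 1–1.4 mm too low, so the nose rested on the washer and the pliers pitched slightly in the grip. I backed off 1 mm. The ring stayed at the washer, with the wrist force at its no-contact level (Fz about −1.8 N).
- **Centring:** with the ring taken at its groove height, both views put it within about 1–1.5 mm of the spindle axis, sideways and along the pliers. The two cameras disagreed by 1–3 mm on some points because height and position are hard to separate in the scene view.
- **Squeeze:** the gripper reads 34 mm at 58 N, against 40 mm stated for the stop. I took the difference as give in the pads, because it read 37 mm at 30 N. The spread of the ring itself was judged only from the pictures.
- **Not checked directly:** the ring's remaining tilt was not measured, and the lug side is partly hidden.
- **Jars:** the areas around all three jars changed little and evenly in the picture (mean 4.4–4.7 grey levels). Jars b and c are seen standing in the last wide view; jar a rests on this comparison alone.

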